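# Calibrate the dye scale with its check weights

### The arm

A 7-joint arm with a two-finger parallel gripper is mounted at the origin on the work surface. World frame = base frame: x ahead of the robot, y to its left, z up, the work surface at z = 0. Lengths are in m, angles in rad, forces in N, time in s.
With the tool pointing down it reaches from about 0.35 to 0.9 m from the base axis. Payload 8.1 kg.
Tool frame: the origin (TCP) lies at the very end of the fingers, on their centre line; the grasp point (between the pads) lies arm.hold_point_z behind it (arm.hold_point_z is the distance from the TCP to the grasp point, in m); z points along the fingers, y is the line along which they close (so a half turn about z gives the same grasp; the last joint's range is limited). The gripper opens to 92 mm and grips with 3 to 60 N. Pads are 19 mm wide; open, the fingers measure 130 mm over their backs; the gripper's body (75 mm by 190 mm) begins 47 mm behind the grasp point.
Start: joints at [-1.326, 0.434, 0.025, 1.573, -0.012, 1.134, -0.075], TCP at [0.213, 0.588, 0.227] pointing down, gripper open.
Joint ranges: [-2.62, 2.62], [-0.44, 2.09], [-1.27, 1.32], [0.08, 2.57], [-1.32, 4.46], [0.12, 2], [-2.74, 2.74]. Speed limits (rad/s): [2.22, 2.22, 3.01, 3.01, 3.14, 3.14, 3.14].

### API

Orientations are given as a rotation vector (axis times angle).
In Python, from cell import arm, vision, job, cut_out gives the robot as it stands. The module is installed in compiled form; this text tells all that it offers.
- The arm moves only by the tool play_rows, never from a script. Its argument "increments" is text: rows parted by semicolons, each of 5 numbers parted by spaces: the shift along the tool's x, y, z in cm, then the turn about the tool's z in degrees, then the opening, from -1 (shut) to 1 (fully open), so that 0 is half open. A call has 1 to 5 rows; each row shifts and turns the commanded pose from where the row before left it, along the tool's axes as they then stand; what a row does not reach is not made up. A row lasts 1/12 s, in which the tool goes at most 41.7 mm and 7.16 degrees, less where a joint would pass 70% of its speed; a pose out of reach is approached as far as the arm can. A call is refused whole if a number of a shift passes 4.17 or a number of a turn 7.16, either way. A call with a gripper value outside its range is refused whole. The fingers move at their own pace and stop on an object; "grip_force" is the grip in N (left out, the last holds). Time passes only in rows, so rows that do not move let the fingers close. It gives the time, the measured TCP pose, the force, the opening and the grip force at its end, in the units of the state.
- arm.observe(): the state, without advancing time (a new reading comes with each control period).
- vision.get_image(name): name is "scene" or "top"; returns a dict with "frame" (400x640x3 uint8, red, green, blue), "z_map" (400x640 float32, m along the optical axis (not along the pixel's ray), 0 where there is no reading), "mtx" (3x3 intrinsics, pixels), "distortion" ([k1, k2, p1, p2, k3] as OpenCV has them; the pictures are not rectified), "cam_to_world" (4x4, takes a point from camera to world coordinates). Camera axes: x right, y up, looking along -z (the intrinsics and any distortion apply to the point x, -y, -z); pixel columns grow to the right and rows downward; lengths in m; the calibration is good to about 2 mm. A picture is of the moment at which its call begins.
- job.sign_off(): hands the job in; it is judged then, once.
Trained networks look in a picture, given as the dict that the camera call returned (one of the last four; its "shot" number tells which), for a name from the list of things; names that differ only in an ending like _2 or _b are one class to them, and where a whole thing is asked for, a point or a joint stands for the part that bears it (a point fixed in the world has none). Each returns a list of dicts, best first, with "confidence" (0 to 1); they miss things now and then, are a little off and sometimes report something else, mostly with a low value. They report only what shows in the picture. A call takes as long as a camera call. They do not tell look-alikes from the thing itself.
- cut_out(query, picture): "mask" (400x640 bool, what is visible of it) and "point" ([row, column] in pixels, amid what is visible of it).
The state is a dict: "clock": time; "joints": joint angles; "dq": joint speeds; "joint_efforts": joint torques, N m; "position": TCP position; "ee_rot": TCP orientation; "force": force on the tool from outside, world axes, zero at the start; "ft_torque": the same for the moment, N m; "width": opening from 0.0 (shut) to 1.0 (fully open); "gripper_force": force on a finger pad.
Only numpy, scipy, OpenCV 4.12 (cv2) and the standard library are available. Lean on these libraries where they do the work, as an engineer would, in place of code of your own. Each camera call takes 0.05 s, during which the arm holds its last target. There are 200 camera calls.

### The job

Calibrate the dye scale of the batik workshop: with nothing on the pan, take the stylus, feel along the black recess at the front of the scale for the hidden calibration hole and press the button down in it for a moment; then stand every brass weight that lies about the bench upright on the pan together, well inside its rim, and press the same button again with the stylus, never pushing hard. To finish, put each weight upright and fully down in its own well of the weight block, the one that fits its width, and the stylus back in its stand, leaving the other things on the bench alone.

Things in the scene. Friction and masses are not known exactly. Their poses are not given: they have to be found in the camera images.
- scale: Dye scale, fixed: grey housing 235 (x) x 180 (y) x 50 mm high; on top a round steel pan towards the back, a display and two white keys in front of it, and at the very front a narrow black recess. Origin under the housing's middle at table height; x axis from front (recess) to back (pan), y axis along the recess.
- pan (a point): Centre of the pan's floor (flat inner radius 73 mm, rim 5 mm high), 35 mm behind the scale's origin, 62 mm above the table; axes as the scale's.
- service (a point): Centre of the recess, on its black floor 48.5 mm above the table, 88 mm in front of the scale's origin: a groove 14 mm wide (x), 62 long (scale y), 1.5 deep. The calibration hole, 9 mm square, black in black, is on its long centre line up to 17 mm either side of this point, elsewhere on each scale: to be felt for with the stylus, whose tip drops 7 mm from the groove floor to the button.
- cal (a joint): How far the calibration button at the bottom of the hole is pressed, in m: 0 free, 0.004 fully down; it springs back. It takes 2 N to start and 4 N fully down; it counts as pressed from 0.003.
- stylus: Stylus, 116 mm long, about 50 g, standing tip down in its stand. Origin at the centre of its flat tip, z up along the handle: steel pin 4 mm across from 0 to 50 mm, collar 24 mm across from 50 to 54, round wooden handle 18 mm across from 54 to 114. In the stand its collar rests on the stand's top and the tip hangs 5 mm above the table.
- stand_top (a point): Centre of the mouth of the stylus stand's hole, on its top face 55 mm above the table; the stand is a fixed wooden block 60 x 60 mm, its hole 12 mm square and straight through.
- block: Wooden weight block, fixed, 126 x 126 x 25 mm, origin under its centre at table height; four round wells 12 mm deep of different widths in its top, one for each weight, each 4 mm wider than its weight.
- w500: The largest brass weight (500 g), upright: body 50 mm across and 30 mm high, with a knob on top 20 mm across (thinner neck from 30 to 34 mm, knob from 34 to 47 mm above the underside). Origin at the centre of its underside, z up. May be absent.
- well_500 (a point): Centre of the floor of the 500 g weight's well (54 mm wide), 13 mm above the table, in the block's front (-x), -y corner; the weight's origin rests here.
- w200: The second largest brass weight (200 g), upright: body 38 mm across and 21 mm high, with a knob on top 18 mm across (thinner neck from 21 to 25 mm, knob from 25 to 38 mm above the underside). Origin at the centre of its underside, z up. May be absent.
- well_200 (a point): Centre of the floor of the 200 g weight's well (42 mm wide), 13 mm above the table, in the block's front (-x), +y corner; the weight's origin rests here.
- w100: The second smallest brass weight (100 g), upright: body 30 mm across and 17 mm high, with a knob on top 16 mm across (thinner neck from 17 to 21 mm, knob from 21 to 34 mm above the underside). Origin at the centre of its underside, z up. May be absent.
- well_100 (a point): Centre of the floor of the 100 g weight's well (34 mm wide), 13 mm above the table, in the block's back (+x), -y corner; the weight's origin rests here.
- w50: The smallest brass weight (50 g), upright: body 24 mm across and 13 mm high, with a knob on top 14 mm across (thinner neck from 13 to 17 mm, knob from 17 to 30 mm above the underside). Origin at the centre of its underside, z up. May be absent.
- well_50 (a point): Centre of the floor of the 50 g weight's well (28 mm wide), 13 mm above the table, in the block's back (+x), +y corner; the weight's origin rests here.
- stamp: Batik stamp lying face down, 150 x 120 mm copper motif with an arched grip on top, 115 mm high overall; not part of the job, leave alone. Origin at the centre of its underside.
- dye_jar: Amber glass jar with black cap, 68 mm across, 85 mm high; not part of the job, leave alone. Origin at the centre of its underside.
- wax: Small brown cake of wax, 55 x 40 x 22 mm; not part of the job, leave alone. Origin at the centre of its underside.
- brush: Flat brush lying on the bench; not part of the job, leave alone.
- tape: Roll of paper tape lying flat, 90 mm across, 24 mm high; not part of the job, leave alone. Origin at the centre of its underside.
- motif: Square copper motif block, 70 x 70 x 30 mm; not part of the job, leave alone. Origin at the centre of its underside.
Mind the look-alikes: they are no part of the job. Leave any green look-alike of the w200 alone. What is shaped like the stylus but purple is not meant.

How it is judged:
By the outcome, as a careful person would: the job done as asked, in the order asked, and still so for the second after the job is handed in, with the robot touching nothing.
Of w500, w200, w100, w50 only 2 to 3 are there at a start; the rules pass over those that are not, and their reading is None.
At some moment in a run one of w500, w200, w100, w50 may be knocked a few centimetres aside while the robot is not near it.
It also fails if it takes over 210 s, if anything falls off the work surface, if the arm or the gripper's body presses on something with over 40 N, if the wrist force passes 120 N, or if a joint passes its speed limit or range.

## Working session

There is one attempt and no reset: what is moved stays moved. The work goes in short steps, Python scripts to look and compute and a tool call to move; the robot and the scene stay as the last step left them, time stands still between calls to the robot, and variables do not carry over. Pictures are saved under pics/ and viewed, at most 14 in all, crops included, and the job is handed in when it is done.

Besides the shell and the picture viewer there is one more tool, called after ">>>" by a JSON object that holds its "fn" and its "kwargs". play_rows: Moves the arm, as the interface text tells. Its arguments: {"type":"object","properties":{"increments":{"type":"string"},"grip_force":{"type":"number"}},"required":["increments"]}

```bash
mkdir -p pics; cat > h.py <<'E'
import numpy as np, cv2
from cell import arm, vision, job, cut_out
def save(p,name,crop=None,s=1):
    f=p["frame"]
    if crop: r0,r1,c0,c1=crop; f=f[r0:r1,c0:c1]
    if s!=1: f=cv2.resize(f,None,fx=s,fy=s,interpolation=cv2.INTER_CUBIC)
    cv2.imwrite(f"pics/{name}.png",f[:,:,::-1])
def rays(p,uv):
    uv=np.asarray(uv,float).reshape(-1,1,2)
    n=cv2.undistortPoints(uv,p["mtx"],np.array(p["distortion"])).reshape(-1,2)
    return np.c_[n[:,0],-n[:,1],-np.ones(len(n))]
def at_depth(p,uv,z):
    T=p["cam_to_world"]; P=rays(p,uv)*np.asarray(z,float).reshape(-1,1)
    return P@T[:3,:3].T+T[:3,3]
def at_height(p,uv,h):
    T=p["cam_to_world"]; d=rays(p,uv)@T[:3,:3].T; o=T[:3,3]
    return o+d*((h-o[2])/d[:,2])[:,None]
def cloud(p,mask):
    r,c=np.nonzero(mask&(p["z_map"]>0))
    return at_depth(p,np.c_[c,r],p["z_map"][r,c])
E
python3 - <<'E'
from h import *
print(arm.observe(), arm.hold_point_z)
for n in("top","scene"):
    p=vision.get_image(n); save(p,n+"0",s=1.25)
    print(n,p["cam_to_world"].round(3).tolist(),p["mtx"].round(1).tolist(),p["distortion"])
    for q in "scale stylus stand_top block w500 w200 w100 w50 stamp dye_jar wax brush tape motif".split():
        for d in cut_out(q,p)[:3]:
            c=cloud(p,d["mask"])
            print(q,round(d["confidence"],2),np.round(d["point"]).tolist(),d["mask"].sum(),np.median(c,0).round(3) if len(c) else None,c.min(0).round(3) if len(c) else None,c.max(0).round(3) if len(c) else None)
E
```

```text
{'clock': 0.0, 'joints': array([-1.32559504,  0.43522025,  0.02496452,  1.57410216, -0.01160076,
        1.13400055, -0.07516814]), 'dq': array([ 0.00068689, -0.00329903,  0.00111849, -0.00084791, -0.00128759,
        0.00105533,  0.00094706]), 'joint_efforts': array([ 7.90473878e-04, -6.67847300e+01,  9.85505171e-01, -3.14457214e+01,
       -6.04988867e-02,  4.32220974e-02,  1.82953181e-04]), 'position': array([0.21289309, 0.58707397, 0.22594462]), 'ee_rot': array([-5.43753995e-01, -3.09403887e+00,  2.48098002e-03]), 'force': array([ 0.37415999, -0.51539667,  0.22195632]), 'ft_torque': array([-0.00779339,  0.05771368,  0.00201004]), 'gripper_force': 0.0, 'width': 0.9996607481656352} 0.0188
top [[0.004, 0.993, -0.121, 0.398], [-1.0, 0.008, 0.026, 0.034], [0.027, 0.121, 0.992, 1.549], [0.0, 0.0, 0.0, 1.0]] [[508.0, 0.0, 326.6], [0.0, 508.0, 196.3], [0.0, 0.0, 1.0]] [-0.04983205  0.          0.          0.          0.        ]
scale 0.6 [198.0, 394.0] 4883 [ 0.583 -0.204  0.053] [ 0.463 -0.322 -0.007] [ 0.71  -0.108  0.075]
stylus 0.51 [196.0, 323.0] 60 [0.574 0.006 0.118] [ 0.567 -0.0
[... 3942 characters left out ...]
311  0.153 -0.004] [0.368 0.192 0.04 ]
stamp 0.56 [273.0, 469.0] 3657 [0.65  0.424 0.043] [ 0.529  0.365 -0.003] [0.716 0.515 0.116]
dye_jar 0.89 [151.0, 167.0] 737 [ 0.53  -0.411  0.061] [ 0.487 -0.451  0.003] [ 0.552 -0.39   0.087]
wax 0.8 [258.0, 291.0] 342 [0.715 0.012 0.02 ] [ 0.685 -0.015  0.003] [0.743 0.036 0.025]
brush 0.56 [289.0, 296.0] 1044 [0.772 0.045 0.017] [ 0.735 -0.08  -0.004] [0.808 0.116 0.023]
tape 0.75 [187.0, 150.0] 524 [ 0.644 -0.423  0.017] [ 0.593 -0.481 -0.006] [ 0.688 -0.38   0.027]
tape 0.62 [202.0, 305.0] 160 [0.584 0.007 0.094] [ 0.566 -0.007  0.052] [0.592 0.016 0.122]
motif 0.58 [213.0, 477.0] 798 [0.461 0.441 0.028] [ 0.41   0.4   -0.004] [0.497 0.486 0.033]
```

View pics/top0.png

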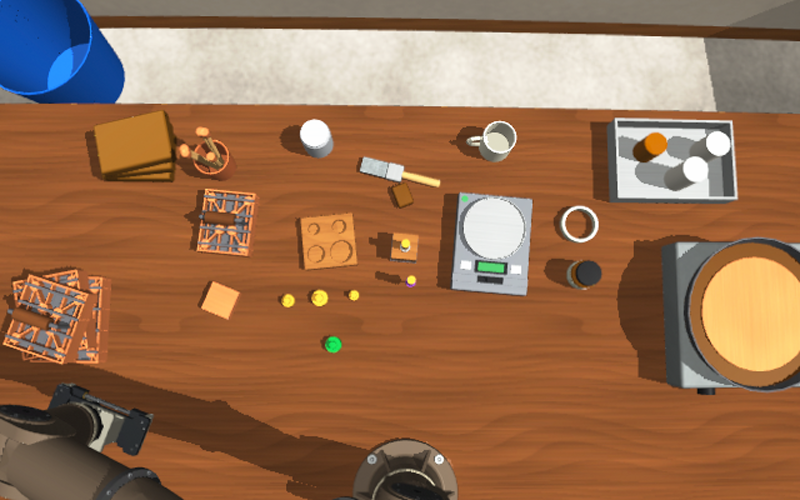

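View pics/scene0.png

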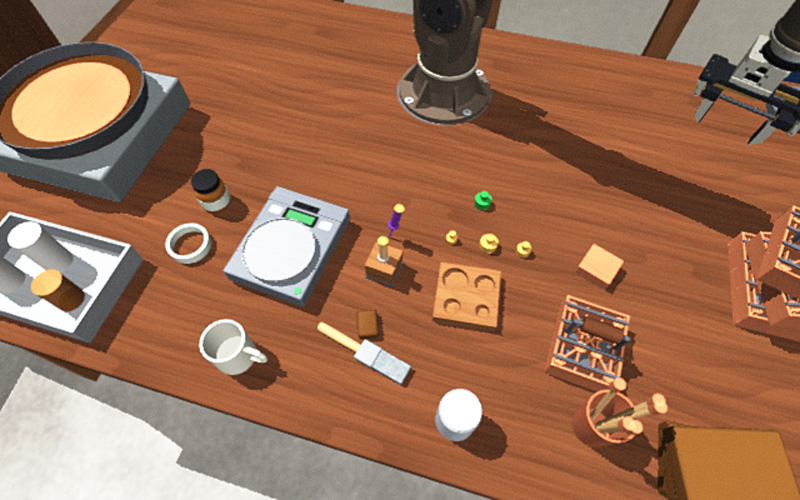

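The top view (800x500) shows three brass weights at (288,299), (319,297) and (354,294), and a green look-alike at (333,344). The wooden-handled stylus stands in its stand at (405,245), with a purple look-alike at (411,281). The scale is at (490,243) and the block at (328,240). I'll confirm with an enlarged crop.

```bash
python3 - <<'E'
from h import *
t=vision.get_image("top"); s=vision.get_image("scene")
a=cv2.resize(t["frame"][170:250,215:345],None,fx=6,fy=6,interpolation=cv2.INTER_CUBIC)[:, :780]
b=cv2.resize(s["frame"][150:250,290:440],None,fx=5.2,fy=5.2,interpolation=cv2.INTER_CUBIC)
cv2.imwrite("pics/ca.png",a[:,:,::-1]); cv2.imwrite("pics/cb.png",b[:,:,::-1])
# brass segmentation
for n,p in(("top",t),("scene",s)):
    hsv=cv2.cvtColor(p["frame"],cv2.COLOR_RGB2HSV)
    m=cv2.inRange(hsv,(22,120,90),(34,255,255))
    k,l,st,c=cv2.connectedComponentsWithStats(m)
    for i in range(1,k):
        if st[i,4]>15:
            w=cloud(p,l==i); print(n,st[i].tolist(),c[i].round(1).tolist(),w.mean(0).round(4) if len(w) else None, w.max(0).round(3) if len(w) else None)
# scale housing: top plane points from top cam
d=cut_out("scale",t)[0]["mask"]
for p in(t,s):
    d=cut_out("scale",p)[0]["mask"]; w=cloud(p,d); k=(w[:,2]>.042)&(w[:,2]<.056)
    r=cv2.minAreaRect(w[k,:2].astype(np.float32)*1000); print("scale",r, np.median(w[k,2]))
    d=cut_out("block",p)[0]["mask"]; w=cloud(p,d); k=(w[:,2]>.018)&(w[:,2]<.032)
    r=cv2.minAreaRect(w[k,:2].astype(np.float32)*1000); print("block",r, np.median(w[k,2]))
    d=cut_out("stand_top",p)[0]["mask"]; w=cloud(p,d); k=(w[:,2]>.048)&(w[:,2]<.062)
    r=cv2.minAreaRect(w[k,:2].astype(np.float32)*1000); print("stand",r, np.median(w[k,2]),w[w[:,2]>.1].mean(0),w[:,2].max())
E
```

```text
top [321, 191, 7, 7, 36] [324.2, 194.2] [0.5778 0.0028 0.117 ] [0.596 0.012 0.129]
top [250, 232, 12, 13, 108] [256.0, 238.4] [0.4549 0.2037 0.0249] [0.474 0.222 0.045]
top [280, 233, 8, 7, 41] [283.4, 235.8] [0.4632 0.1223 0.0199] [0.472 0.133 0.037]
top [226, 236, 9, 10, 65] [230.3, 240.4] [0.4485 0.2806 0.0223] [0.462 0.295 0.038]
scene [385, 188, 14, 8, 25] [391.4, 191.2] [0.4544 0.2092 0.0228] [0.466 0.229 0.037]
scale ((587.1981201171875, -206.7777099609375), (181.57391357421875, 235.51751708984375), 85.18372344970703) 0.050182269297158966
block ((593.130126953125, 186.775390625), (127.00241088867188, 126.37230682373047), 6.226536273956299) 0.024641254665315637
stand ((577.0462646484375, 3.9435577392578125), (59.755714416503906, 59.82204818725586), 84.17085266113281) 0.05516504448891246 [nan nan nan] 0.0651296454496475
scale ((589.3832397460938, -204.21363830566406), (180.9419403076172, 237.69577026367188), 85.23454284667969) 0.04829612829049523
block ((594.4785766601562, 188.66514587402344), (130.1672821044922, 126.1080551147461), 6.397169589996338) 0.023515755820979756
stand ((580.2317504882812, 5.812185287475586), (60.536598205566406, 60.937889099121094), 85.0537109375) 0.05339994048269603 [nan nan nan] 0.09786394177450897<stdin>:22: RuntimeWarning: Mean of empty slice.
  ret = um.true_divide(
```

View pics/ca.png

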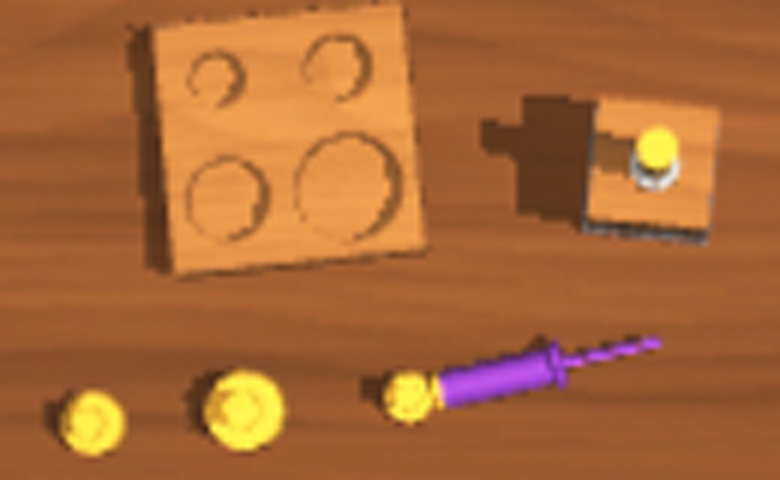

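View pics/cb.png

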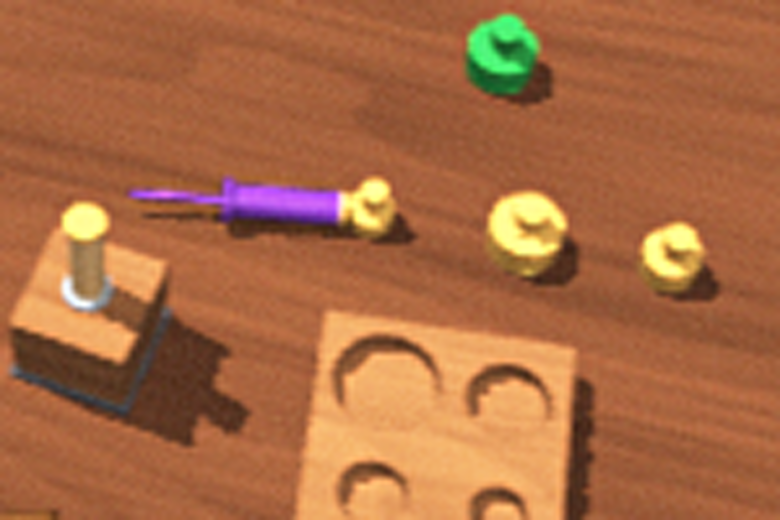

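Brass weights in crop ca: (245,410) = w200 (widest), (92,422) = w100, (410,397) = w50. All three are yellow and fit. The green one (scene crop, 505,55) is the look-alike. The stylus is the wooden handle in the stand (657,150). The purple look-alike has toppled by itself, and its end lies against w50.

```bash
cat >> h.py <<'E'
from scipy.optimize import fsolve, least_squares
def project(p,X):
    T=p["cam_to_world"]; c=(np.atleast_2d(X)-T[:3,3])@T[:3,:3]
    return cv2.projectPoints(np.c_[c[:,0],-c[:,1],-c[:,2]],np.zeros(3),np.zeros(3),p["mtx"],np.array(p["distortion"]))[0].reshape(-1,2)
DIM={"w500":(25,30,34,47,10),"w200":(19,21,25,38,9),"w100":(15,17,21,34,8),"w50":(12,13,17,30,7)}
_a=np.linspace(0,2*np.pi,40,endpoint=False); CIRC=np.c_[np.cos(_a),np.sin(_a)]
def sil(p,cyl,x,y,z0,S=4):
    """centroid of silhouette of stacked cylinders (r,za,zb) at x,y,z0"""
    m=np.zeros((400*S,640*S),np.uint8)
    for r,a,b in cyl:
        P=np.vstack([np.c_[CIRC*r+[x,y],np.full(40,z0+h)] for h in(a,b)])
        h=cv2.convexHull(((project(p,P)+.5)*S).astype(np.float32)); cv2.fillConvexPoly(m,h.astype(np.int32),1)
    M=cv2.moments(m,True); return np.array([M["m10"],M["m01"]])/M["m00"]/S-.5
def weight_cyl(n):
    R,H,k0,k1,r=[v/1000 for v in DIM[n]]; return [(R,0,H),(r*.7,H,k0),(r,k0,k1)]
def locate(p,cyl,cen,x0,z0=0):
    f=lambda v: sil(p,cyl,v[0],v[1],z0)-cen
    v=np.array(x0[:2],float)
    for _ in range(4):
        e=f(v); J=np.c_[(f(v+[.01,0])-e)/.01,(f(v+[0,.01])-e)/.01]; v=v-np.linalg.solve(J,e)
    return v
def blobs(p,lo=(20,130,90),hi=(35,255,255),amin=15):
    m=cv2.inRange(cv2.cvtColor(p["frame"],cv2.COLOR_RGB2HSV),lo,hi)
    k,l,st,c=cv2.connectedComponentsWithStats(m)
    return [(c[i],st[i,4],l==i) for i in range(1,k) if st[i,4]>amin]
E
python3 - <<'E'
from h import *
t=vision.get_image("top"); s=vision.get_image("scene")
for nm,p in(("top",t),("scene",s)):
    for n,x in(("w200",(.455,.204)),("w100",(.449,.28)),("w50",(.463,.122))):
        d=[d for d in cut_out(n,p)]
        q=project(p,[[*x,.02]])[0]
        for e in d:
            rc=np.array(np.nonzero(e["mask"])).mean(1)[::-1]
            if np.hypot(*(rc-q))<8: print(nm,n,"net",e["mask"].sum(),locate(p,weight_cyl(n),rc,x).round(4)); break
        # low-saturation yellow by hue ratio in a window
        u,v=q.round().astype(int); w=p["frame"][v-10:v+11,u-10:u+11].astype(float)
        m=(w[...,1]>.62*w[...,0])&(w[...,2]<.6*w[...,1])&(w[...,0]>90)
        r,c=np.nonzero(m); print("   col",m.sum(),locate(p,weight_cyl(n),np.array([c.mean()+u-10,r.mean()+v-10]),x).round(4))
    # recess: dark pixels near service
    q=project(p,[[.5006,-.198,.049]])[0]; u,v=q.round().astype(int)
    g=p["frame"][v-12:v+13,u-25:u+26].max(2); k,l,st,c=cv2.connectedComponentsWithStats((g<60).astype(np.uint8))
    for i in range(1,k):
        if st[i,4]>20:
            rr,cc=np.nonzero(l==i); P=at_height(p,np.c_[cc+u-25,rr+v-12],.049)
            print(nm,"dark",st[i,4],P.mean(0).round(4),cv2.minAreaRect((P[:,:2]*1000).astype(np.float32)))
print("stylus top",at_height(t,[[324.5,194.5],[324.2,198]],.121)[0],at_height(t,[[324.2,198]],.057)[0])
print("scene",at_height(s,[[290+85/5.2,150+221/5.2]],.121)[0],at_height(s,[[290+86/5.2,150+290/5.2]],.057)[0])
wt=dict(w500=(348,187),w200=(228,198),w100=(337,66),w50=(216,79)); ws=dict(w500=(387,383),w200=(508,400),w100=(373,491),w50=(498,515))
for n in wt: print(n,at_height(t,[[215+wt[n][0]/6,170+wt[n][1]/6]],.025)[0].round(4),at_height(s,[[290+ws[n][0]/5.2,150+ws[n][1]/5.2]],.025)[0].round(4))
save(s,"rec",(150,250,180,280),6)
E
```

```text
col 159 [0.4568 0.2062]
   col 108 [0.4496 0.2824]
   col 72 [0.4641 0.1236]
top dark 72 [ 0.5009 -0.2004  0.049 ] ((500.6162109375, -200.83331298828125), (54.64349365234375, 11.322254180908203), 85.14295959472656)
scene w200 net 172 [0.459  0.2083]
   col 192 [0.4573 0.2095]
scene w100 net 72 [0.4517 0.2869]
   col 141 [0.4513 0.2861]
scene w50 net 77 [0.4667 0.1286]
   col 90 [0.4652 0.1283]
scene dark 73 [ 0.5023 -0.1963  0.049 ] ((502.3951110839844, -196.07342529296875), (56.419166564941406, 11.111368179321289), 84.82788848876953)
stylus top [0.576449   0.00176302 0.121     ] [0.57401184 0.00117598 0.057     ]
scene [0.57959192 0.00748011 0.121     ] [0.58079812 0.00684909 0.057     ]
w500 [0.567  0.1548 0.025 ] [0.5726 0.1604 0.025 ]
w200 [0.561  0.2148 0.025 ] [0.565 0.22  0.025]
w100 [0.6284 0.1614 0.025 ] [0.6315 0.1667 0.025 ]
w50 [0.6213 0.2222 0.025 ] [0.6268 0.2271 0.025 ]
```

>>> {"fn": "play_rows", "kwargs": {"increments": "-2.7 -2.1 0 0 1;-2.7 -2.1 0 0 1;-2.7 -2.1 0 0 1;-2.7 -2.1 0 0 1;-2.7 -2.1 0 0 1", "grip_force": 20}}

```text
clock: 2.77
position: [0.3048, 0.4414, 0.2268]
ee_rot: [0.543, 3.094, 0.0]
force: [0.3, -0.1, 1.6]
width: 1.003
gripper_force: 0.0
```

>>> {"fn": "play_rows", "kwargs": {"increments": "-2.7 -2.1 0 0 1;-2.7 -2.1 0 0 1;-2.7 -2.1 0 0 1;-2.7 -2.1 0 0 1;-2.7 -2.1 0 0 1"}}

```text
clock: 3.18
position: [0.396, 0.2966, 0.227]
ee_rot: [0.544, 3.094, 0.001]
force: [0.3, -0.8, 0.8]
width: 1.003
gripper_force: 0.0
```

>>> {"fn": "play_rows", "kwargs": {"increments": "-2.7 -2.1 0 0 1;-2.7 -2.1 0 0 1;-2.7 -2.1 0 0 1;-2.7 -2.1 0 0 1;-2.7 -2.1 0 0 1"}}

```text
clock: 3.6
position: [0.4871, 0.1519, 0.227]
ee_rot: [0.543, 3.094, 0.001]
force: [-0.4, 0.2, 0.1]
width: 1.0
gripper_force: 0.0
```

>>> {"fn": "play_rows", "kwargs": {"increments": "0 0 0 7 1;0 0 0 7 1;0 0 0 7 1;0 0 0 7 1;0 0 0 7 1"}}

```text
clock: 4.02
position: [0.4865, 0.1532, 0.2268]
ee_rot: [1.458, 2.783, 0.0]
force: [-0.7, 0.2, 0.9]
width: 0.999
gripper_force: 0.0
```

>>> {"fn": "play_rows", "kwargs": {"increments": "0 0 0 7 0.3;0 0 0 7 0.3;0 0 0 7 0.3;0 0 0 7 0.3;0 0 0 7 0.3"}}

```text
clock: 4.43
position: [0.4864, 0.1534, 0.2269]
ee_rot: [-2.227, -2.216, -0.001]
force: [-0.2, -0.8, -0.7]
width: 0.69
gripper_force: 0.0
```

>>> {"fn": "play_rows", "kwargs": {"increments": "0 0 0 4.5 0.2;-2.8 2.1 0 0 0.2;-2.8 2.1 0 0 0.2;-2.8 2.1 0 0 0.2;-2.8 2.1 0 0 0.2"}}

```text
clock: 4.85
position: [0.5622, 0.0342, 0.227]
ee_rot: [2.304, 2.135, 0.001]
force: [0.3, 1.3, -0.2]
width: 0.604
gripper_force: 0.0
```

>>> {"fn": "play_rows", "kwargs": {"increments": "-2.9 2 0 0 0.2;0 0 2.5 0 0.2;0 0 2.5 0 0.2;0 0 0 0 0.2;0 0 0 0 0.2"}}

```text
clock: 5.27
position: [0.5783, 0.0049, 0.1761]
ee_rot: [-2.304, -2.133, 0.003]
force: [0.1, -0.9, 0.4]
width: 0.597
gripper_force: 0.0
```

```bash
cat >> h.py <<'E'
from scipy.spatial.transform import Rotation as Ro
def go(x,y,z,yaw=None):
    """print needed shift in tool axes (cm) and turn (deg) to target; yaw = world yaw of tool y in deg"""
    o=arm.observe(); R=Ro.from_rotvec(o["ee_rot"]).as_matrix(); P=o["position"]
    cy=np.degrees(np.arctan2(R[1,1],R[0,1]))
    print("pos",P.round(4),"yaw",cy.round(2),"F",o["force"].round(2),"w",round(o["width"]*92,1),"shift cm",((np.array([x,y,z])-P)@R*100).round(2),"turn",None if yaw is None else round(cy-yaw,2),"t",round(o["clock"],1))
E
python3 -c "
from h import *
go(.578,.0045,.065,-4.8)
p=vision.get_image('scene');save(p,'g1',(130,250,240,380),5)"
```

```text
pos [0.5783 0.0049 0.1761] yaw -4.43 F [ 0.07 -0.91  0.4 ] w 54.9 shift cm [-0.04  0.   11.11] turn 0.37 t 5.3
```

View pics/g1.png

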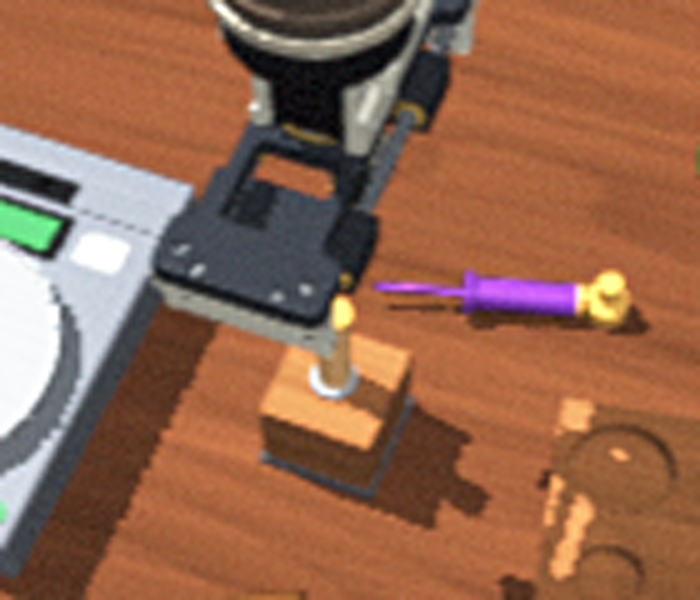

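The gripper is above the stand, with the handle top at crop (342,305), under the gripper. Descending.

>>> {"fn": "play_rows", "kwargs": {"increments": "0 0 2 0 0.2;0 0 2 0 0.2;0 0 2 0 0.2;0 0 2.5 0 0.2;0 0 2.5 0 0.2"}}

```text
clock: 5.73
position: [0.581, 0.0057, 0.0681]
ee_rot: [2.303, 2.134, 0.006]
force: [0.5, 0.6, -0.3]
width: 0.6
gripper_force: 0.0
```

>>> {"fn": "play_rows", "kwargs": {"increments": "0 0 0 0 -1;0 0 0 0 -1;0 0 0 0 -1;0 0 0 0 -1;0 0 0 0 -1"}}

```text
clock: 6.15
position: [0.5804, 0.0049, 0.0685]
ee_rot: [2.304, 2.133, 0.004]
force: [-0.2, -0.8, 1.2]
width: 0.288
gripper_force: 0.0
```

>>> {"fn": "play_rows", "kwargs": {"increments": "0 0 0 0 -1;0 0 0 0 -1;0 0 0 0 -1;0 0 0 0 -1;0 0 0 0 -1"}}

```text
clock: 6.57
position: [0.5798, 0.0049, 0.0678]
ee_rot: [2.305, 2.133, 0.002]
force: [-2.2, 0.8, 7.2]
width: 0.193
gripper_force: 20.0
```

```bash
python3 -c "
from h import *
go(.578,.0045,.065,-4.8)
o=arm.observe();print(o['gripper_force'],o['ft_torque'])"
```

```text
pos [0.5798 0.0049 0.0678] yaw -4.43 F [-2.23  0.77  7.16] w 17.8 shift cm [-0.05 -0.18  0.28] turn 0.37 t 6.6
19.999643862247467 [-0.0204541   0.50722626  0.01442068]
```

>>> {"fn": "play_rows", "kwargs": {"increments": "0 0 -1 0 -1;0 0 -2 0 -1;0 0 -2.5 0 -1;0 0 -2.5 0 -1;0 0 -2.5 0 -1"}}

```text
clock: 6.98
position: [0.5789, 0.0045, 0.1735]
ee_rot: [2.306, 2.133, -0.0]
force: [0.9, 0.2, -0.2]
width: 0.192
gripper_force: 20.0
```

>>> {"fn": "play_rows", "kwargs": {"increments": "0 0 -1 0.4 -1;0 0 0 0 -1;0 0 0 0 -1;0 0 0 0 -1;0 0 0 0 -1"}}

```text
clock: 7.4
position: [0.5782, 0.0048, 0.1802]
ee_rot: [-2.312, -2.125, 0.003]
force: [0.0, 0.1, -0.7]
width: 0.193
gripper_force: 20.0
```

```bash
python3 -c "
from h import *
go(.5016,-.198,.13,-4.8)
p=vision.get_image('scene');save(p,'g2',(120,240,240,380),5)
o=arm.observe();print(o['force'],o['ft_torque'])"
```

```text
pos [0.5782 0.0048 0.1802] yaw -4.83 F [ 0.03  0.13 -0.73] w 17.7 shift cm [-20.85  -5.91   5.05] turn -0.03 t 7.4
[-0.10457891 -0.29959661 -0.87104649] [-0.11675753  0.08698862  0.00696792]
```

View pics/g2.png

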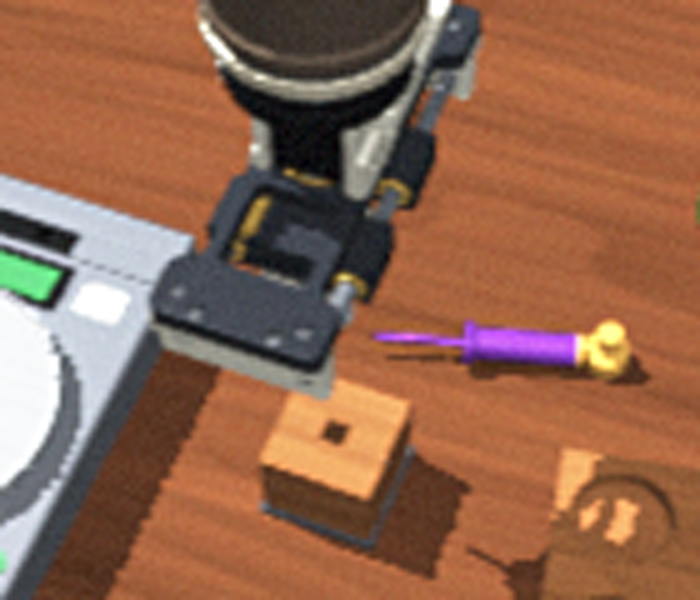

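>>> {"fn": "play_rows", "kwargs": {"increments": "-3.5 -1 0 0 -1;-3.5 -1 0 0 -1;-3.5 -1 0 0 -1;-3.5 -1 0 0 -1;-3.5 -1 0 0 -1"}}

```text
clock: 7.87
position: [0.5133, -0.1667, 0.1809]
ee_rot: [-2.312, -2.125, 0.002]
force: [0.6, -0.6, 0.3]
width: 0.191
gripper_force: 20.0
```

>>> {"fn": "play_rows", "kwargs": {"increments": "-3.4 -0.9 0 0 -1;0 0 2 0 -1;0 0 2 0 -1;0 0 0 0 -1;0 0 0 0 -1"}}

```text
clock: 8.28
position: [0.5018, -0.1981, 0.1406]
ee_rot: [-2.311, -2.124, 0.003]
force: [0.5, 0.1, 0.1]
width: 0.188
gripper_force: 20.0
```

```bash
python3 -c "
from h import *
go(.5016,-.198,.115,-4.8)
p=vision.get_image('scene');save(p,'g3',(120,240,190,330),5)
q=vision.get_image('top');save(q,'g3t',(150,250,340,460),6)
print('proj tip',(project(p,[arm.observe()['position']-[0,0,.0628]])-[190,120])*5,(project(q,[arm.observe()['position']-[0,0,.0628]])-[340,150])*6)
"
```

```text
pos [ 0.5018 -0.1981  0.1406] yaw -4.84 F [0.5  0.12 0.09] w 17.3 shift cm [ 0.01 -0.01  2.56] turn -0.04 t 8.3
proj tip [[258.91887024 194.17368567]] [[316.58507232 430.55572596]]
```

View pics/g3.png

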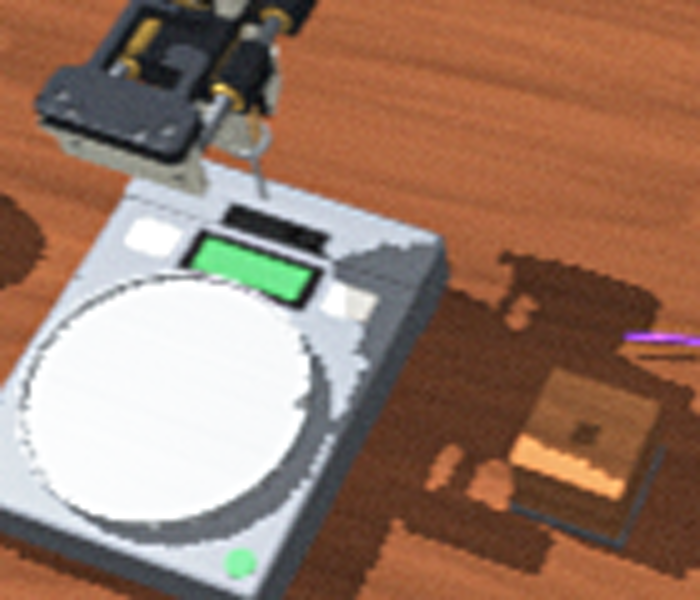

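```bash
python3 -c "
from h import *
p=vision.get_image('scene')
print(at_height(p,[[190+264/5-.4,120+196/5-.4]],.0778), at_height(p,[[190+264/5-.4,120+198/5-.4]],.0778))
P=cloud(p,np.ones((400,640),bool)); 
u=[190+276/5-.4,120+229/5-.4]; print('recess centre by eye',at_height(p,[u],.049))
g=p['frame'][158:176,225:262]; print(g.max(2))
"
```

```text
[[ 0.50164171 -0.19748019  0.0778    ]] [[ 0.50287933 -0.19698489  0.0778    ]]
recess centre by eye [[ 0.50234796 -0.19533151  0.049     ]]
[[212 182 164 157 158 163 199 221 226 230 226 229 228 226 223 225 172 139
  195 223 223 223 221 228 230 193 164 170 168 165 161 165 165 165 165 167
  168]
 [227 228 223 213 195 205 222 223 223 219 221 226 231 229 230 230 192 150
  195 218 221 220 217 219 223 225 226 223 199 168 172 172 168 168 163 162
  167]
 [224 225 223 222 223 223 223 221 227 223 203 175 183 217 229 233 212 193
  210 227 222 222 218 218 218 223 221 224 219 224 229 200 168 169 174 173
  167]
 [217 218 221 223 225 226 222 222 228 222 162  71  58  82 131 193 222 227
  230 233 227 226 224 224 221 221 220 217 222 223 221 225 227 228 198 170
  161]
 [186 198 211 214 221 222 225 223 229 191 102  38  35  32  41  60  82 132
  187 214 226 231 229 230 225 225 220 221 219 218 215 220 219 221 226 225
  229]
 [220 220 209 194 201 214 221 224 221 151  45  33  42  43  43  38  34  48
   54  77 126 188 209 227 231 231 225 224 226 224 220 216 223 219 217 219
  218]
 [217 218 223 221 226 205 193
[... 1131 characters left out ...]
 157  89  66  81  96 157 208 235 232 195 134 127 132 184 216 222 178 128
  124]
 [167  71  32 119 212 240 235 232 230 229 231 230 232 233 231 233 235 238
  237 218 199 161  93  68  79 101 154 205 232 222 175 113 108 118 121 111
  115]
 [153 103  77 155 203 222 233 229 228 230 229 229 230 229 230 228 230 233
  232 235 238 238 217 198 154 109  79  80  95 152 209 176 116 106  99 102
  113]
 [238 238 207 181 176 160 195 220 228 234 230 230 230 228 231 229 230 229
  231 230 231 234 234 238 243 243 200  94  36  90 189 181 117 119 114 120
  109]
 [149 164 161 147 125 149 186 231 239 239 232 230 233 230 232 232 231 229
  230 231 230 232 230 234 238 245 178  53  42 148 210 186 122 114 113 120
  113]]
```

```bash
python3 -c "
from h import *
A=0
for i in range(4):
  p=vision.get_image('scene'); A=A+p['frame'].max(2).astype(float)/4
print(A[160:172,234:256].round().astype(int))
print(at_height(p,[[248.6,166.2]],.0485))
go(.5025,-.185,.115,-4.8)
"
```

```text
[[227 206 170 188 216 228 234 218 203 217 226 224 220 218 220 219 220 221
  220 223 229 228]
 [223 166  69  55  78 131 192 218 228 234 231 230 225 222 222 218 219 218
  220 219 220 223]
 [191 103  38  34  39  46  57  78 132 188 218 225 230 229 228 226 224 221
  220 219 220 220]
 [152  46  34  36  44  41  39  35  44  56  77 128 186 213 227 231 232 227
  228 224 220 219]
 [ 97  48  42  40  40  41  42  41  42  38  37  41  57  78 130 187 212 223
  232 232 227 225]
 [189 138 105  80  55  44  40  42  44  45  42  42  36  35  34  51  77 127
  181 212 225 229]
 [208 230 228 200 144 106  81  53  43  38  38  43  38  32  22  13  21  40
   56  74 121 174]
 [ 81 101 156 212 231 227 204 146 104  85  65  49  35  26  21  26  42  44
   34  31  40  89]
 [158  94  72  84 101 155 212 231 230 202 164 126  84  58  41  31  38  39
   41  37  54 147]
 [237 218 197 157  93  72  84 101 152 210 232 230 202 167 126  88  46  30
   32  42 123 204]
 [234 236 237 238 219 198 158  93  73  80 100 155 212 231 231 207 144  98
   54  47 168 220]
 [230 230 233 233 236 238 239 219 198 159  91  75  79 100 153 208 232 233
  176 114 126 131]]
[[ 0.50161812 -0.18448669  0.0485    ]]
pos [ 0.5033 -0.1984  0.1424] yaw -4.8 F [ 0.29  0.05 -0.28] w 17.6 shift cm [ 1.32 -0.19  2.74] turn 0.0 t 8.6
```

>>> {"fn": "play_rows", "kwargs": {"increments": "1.27 -0.06 0 0 -1;0 0 1.5 0 -1;0 0 1 0 -1;0 0 0 0 -1;0 0 0 0 -1"}}

```text
clock: 9.05
position: [0.5028, -0.186, 0.1164]
ee_rot: [-2.313, -2.125, 0.002]
force: [-0.0, 1.0, -0.8]
width: 0.19
gripper_force: 20.0
```

>>> {"fn": "play_rows", "kwargs": {"increments": "0 0 0.1 0 -1;0 0 0.1 0 -1;0 0 0 0 -1;0 0 0 0 -1"}}

```text
clock: 9.38
position: [0.5034, -0.186, 0.115]
ee_rot: [2.313, 2.125, 0.0]
force: [-0.6, 0.8, -1.3]
width: 0.192
gripper_force: 20.0
```

>>> {"fn": "play_rows", "kwargs": {"increments": "0 0 0.1 0 -1;0 0 0 0 -1;0 0 0 0 -1"}}

```text
clock: 9.63
position: [0.5033, -0.1858, 0.1137]
ee_rot: [2.313, 2.126, 0.0]
force: [1.0, -0.1, -0.5]
width: 0.193
gripper_force: 20.0
```

>>> {"fn": "play_rows", "kwargs": {"increments": "0 0 0.1 0 -1;0 0 0 0 -1;0 0 0 0 -1"}}

```text
clock: 9.88
position: [0.5032, -0.1858, 0.1127]
ee_rot: [-2.313, -2.126, 0.0]
force: [-0.7, -0.5, -1.0]
width: 0.191
gripper_force: 20.0
```

>>> {"fn": "play_rows", "kwargs": {"increments": "0 0 0.1 0 -1;0 0 0 0 -1;0 0 0 0 -1"}}

```text
clock: 10.13
position: [0.5032, -0.1858, 0.1116]
ee_rot: [-2.313, -2.126, 0.0]
force: [-0.3, 0.1, -0.3]
width: 0.19
gripper_force: 20.0
```

>>> {"fn": "play_rows", "kwargs": {"increments": "0 0 0.1 0 -1;0 0 0 0 -1;0 0 0 0 -1"}}

```text
clock: 10.38
position: [0.5032, -0.1858, 0.1107]
ee_rot: [-2.313, -2.126, 0.0]
force: [0.4, -0.5, -0.4]
width: 0.193
gripper_force: 20.0
```

>>> {"fn": "play_rows", "kwargs": {"increments": "0 0 0.1 0 -1;0 0 0 0 -1;0 0 0 0 -1"}}

```text
clock: 10.63
position: [0.5032, -0.1858, 0.1097]
ee_rot: [-2.313, -2.126, 0.0]
force: [0.2, -0.6, -0.2]
width: 0.192
gripper_force: 20.0
```

>>> {"fn": "play_rows", "kwargs": {"increments": "0 0 0.1 0 -1;0 0 0 0 -1;0 0 0 0 -1"}}

```text
clock: 10.88
position: [0.5032, -0.1858, 0.1087]
ee_rot: [-2.313, -2.126, 0.0]
force: [0.5, 0.6, -0.0]
width: 0.193
gripper_force: 20.0
```

>>> {"fn": "play_rows", "kwargs": {"increments": "0 0 0.1 0 -1;0 0 0 0 -1;0 0 0 0 -1"}}

```text
clock: 11.13
position: [0.5032, -0.1858, 0.1077]
ee_rot: [-2.313, -2.126, 0.0]
force: [0.6, 0.0, -1.1]
width: 0.191
gripper_force: 20.0
```

>>> {"fn": "play_rows", "kwargs": {"increments": "0 0 0.1 0 -1;0 0 0 0 -1;0 0 0 0 -1"}}

```text
clock: 11.38
position: [0.5032, -0.1858, 0.1066]
ee_rot: [-2.313, -2.126, 0.0]
force: [0.2, -0.3, -1.0]
width: 0.192
gripper_force: 20.0
```

>>> {"fn": "play_rows", "kwargs": {"increments": "0 0 0.1 0 -1;0 0 0 0 -1;0 0 0 0 -1"}}

```text
clock: 11.63
position: [0.5032, -0.1858, 0.1057]
ee_rot: [-2.313, -2.126, 0.0]
force: [0.3, -0.1, -0.6]
width: 0.189
gripper_force: 20.0
```

>>> {"fn": "play_rows", "kwargs": {"increments": "0 0 0.1 0 -1;0 0 0 0 -1;0 0 0 0 -1"}}

```text
clock: 11.88
position: [0.5033, -0.1858, 0.1047]
ee_rot: [-2.313, -2.126, 0.0]
force: [-0.5, 0.4, -0.2]
width: 0.192
gripper_force: 20.0
```

In the hole (5.6 mm or more below the groove floor, with no force). Continuing onto the button.

>>> {"fn": "play_rows", "kwargs": {"increments": "0 0 0.1 0 -1;0 0 0 0 -1;0 0 0 0 -1"}}

```text
clock: 12.13
position: [0.5034, -0.1859, 0.1038]
ee_rot: [2.313, 2.126, 0.0]
force: [-1.2, 0.5, 1.5]
width: 0.195
gripper_force: 20.0
```

>>> {"fn": "play_rows", "kwargs": {"increments": "0 0 0.1 0 -1;0 0 0 0 -1;0 0 0 0 -1"}}

```text
clock: 12.38
position: [0.5034, -0.1859, 0.1028]
ee_rot: [2.313, 2.126, 0.0]
force: [-1.1, -0.1, 2.7]
width: 0.192
gripper_force: 20.0
```

>>> {"fn": "play_rows", "kwargs": {"increments": "0 0 0.1 0 -1;0 0 0 0 -1;0 0 0 0 -1"}}

```text
clock: 12.63
position: [0.5033, -0.1858, 0.1017]
ee_rot: [2.313, 2.126, 0.0]
force: [-0.3, 0.3, 3.4]
width: 0.192
gripper_force: 20.0
```

>>> {"fn": "play_rows", "kwargs": {"increments": "0 0 0.1 0 -1;0 0 0 0 -1;0 0 0 0 -1"}}

```text
clock: 12.88
position: [0.5033, -0.1859, 0.1007]
ee_rot: [2.313, 2.126, 0.0]
force: [0.5, 0.3, 3.0]
width: 0.189
gripper_force: 20.0
```

>>> {"fn": "play_rows", "kwargs": {"increments": "0 0 0.05 0 -1;0 0 0 0 -1;0 0 0 0 -1;0 0 0 0 -1;0 0 0 0 -1"}}

```text
clock: 13.3
position: [0.5033, -0.1858, 0.1003]
ee_rot: [2.313, 2.126, 0.0]
force: [0.2, 0.4, 3.3]
width: 0.194
gripper_force: 20.0
```

```bash
python3 -c "
from h import *
go(.5033,-.1858,.18,-4.8)
p=vision.get_image('scene');save(p,'d1',(150,230,180,300),5)"
```

```text
pos [ 0.5033 -0.1858  0.1003] yaw -4.83 F [0.24 0.44 3.28] w 17.9 shift cm [ 0.   -0.   -7.97] turn -0.03 t 13.3
```

>>> {"fn": "play_rows", "kwargs": {"increments": "0 0 -1 0 -1;0 0 -1.5 0 -1;0 0 -2.5 0 -1;0 0 -3 0 -1;0 0 0 0 -1"}}

```text
clock: 13.77
position: [0.5054, -0.1871, 0.1853]
ee_rot: [2.31, 2.121, 0.006]
force: [1.0, -1.1, -1.4]
width: 0.191
gripper_force: 20.0
```

```bash
python3 -c "
from h import *
p=vision.get_image('scene')
for n,z in(('scene',.055),('top',.055)):
  p=vision.get_image(n)
  q=project(p,[[.5786,.005,.055]])[0].round().astype(int); g=p['frame'][q[1]-7:q[1]+8,q[0]-8:q[0]+9].astype(int).sum(2)/3
  m=g<np.median(g)*.6; 
  k,l,st,c=cv2.connectedComponentsWithStats(m.astype(np.uint8))
  i=l[np.unravel_index(np.argmin(np.hypot(*(np.indices(l.shape)-np.array([7,8])[:,None,None]))+99*(l==0)),l.shape)]
  print(n,st[i],at_height(p,[c[i]+q-[8,7]],.055)); print(g.round().astype(int))
go(.5785,.0045,.18,-4.8)
"
```

```text
scene [8 7 1 1 1] [[0.57796106 0.00448619 0.055     ]]
[[ 80  87  94  93  95  96  99  94  94  98  93 104  98 103 105 108  99]
 [ 92  91  93  87  91  95  95  91  95  96  97  97 100  95  97 105 104]
 [100 104  95  94  88  93  90  91  95  97  98 102  96  96  95  99  93]
 [104 103 105  99  91  89  94  92  92  94  90  96 101  97  99 102  99]
 [100 102 101  96 106 101  95  94  92  90  89  87  86  99  89  96  99]
 [ 92  99  99  98  99  99 102  94  91  93  97  98  87  89  89  93  93]
 [ 91  91  97  97  95  91  97  82  74  82  96  96  91  95  88  93  95]
 [ 88  91  94  96  92  98  89  70  52  62  55  62  88 101  94  92  89]
 [ 88  81  88  92  87  86  74  67  62  60  53  68  95  96  99  98  91]
 [ 91  85  87  90  92  82  66  56  54  69  63  82 101 101  94  98 106]
 [102  97  96 140 138 103  81  60  61  62  76  87  96  99  96  91  98]
 [102 102 100 159 181 169 140  97  82  82  85  91  91  94  93  97  94]
 [ 98  93 112 161 180 180 173 141  99  87  87  89  88  90  91  96  96]
 [ 95 102 158 180 179 178 182 182 147 103  90  91  89  89  85  92  93]
 [ 93 110 158 183 179 176 179 180 181 148  99  90  
[... 555 characters left out ...]
93  93  93  92]
 [ 97  97  96  96  95  95  88  79  78  71  67  88  95  95  94  94  93]
 [ 94  95  95  95  95  96  84  86  86  86  76  95  97  97  96  96  96]
 [ 94  94  93  94  93  92  92  87  88  89  79  95  98  99  99  98  99]
 [ 93  92  92  93  92  92  92  91  92  92  92  92  94  95  95  96  99]
 [ 95  94  94  93  93  92  92  92  92  90  90  91  90  91  90  90  93]
 [ 99  99  98  97  97  96  96  94  94  94  92  91  91  91  90  90  90]
 [ 97  98  98  98  98  98  98  97  97  97  97  95  94  94  94  92  92]
 [ 97  98  97  97  97  96  96  96  96  95  95  96  95  95  94  94  94]]
pos [ 0.5031 -0.1855  0.1803] yaw -4.81 F [ 0.28  0.94 -1.21] w 17.7 shift cm [19.57  5.92  0.04] turn -0.01 t 13.9
```

>>> {"fn": "play_rows", "kwargs": {"increments": "3.3 1 0 0 -1;3.3 1 0 0 -1;3.3 1 0 0 -1;3.3 1 0 0 -1;3.3 1 0 0 -1"}}

```text
clock: 14.33
position: [0.5663, -0.0239, 0.1789]
ee_rot: [-2.312, -2.124, 0.003]
force: [0.0, -1.1, -1.0]
width: 0.188
gripper_force: 20.0
```

>>> {"fn": "play_rows", "kwargs": {"increments": "3.1 1.05 0 0 -1;0 0 2 0 -1;0 0 2 0 -1;0 0 0 0 -1;0 0 0 0 -1"}}

```text
clock: 14.75
position: [0.5784, 0.0041, 0.1386]
ee_rot: [-2.312, -2.124, 0.006]
force: [1.6, 0.0, -0.0]
width: 0.186
gripper_force: 20.0
```

```bash
python3 -c "
from h import *
go(.5797,.0049,.068,-4.8)
p=vision.get_image('scene');save(p,'s1',(140,240,250,370),6)"
```

```text
pos [0.5784 0.0041 0.1386] yaw -4.85 F [ 1.64  0.01 -0.03] w 17.2 shift cm [0.09 0.15 7.06] turn -0.05 t 14.8
```

View pics/s1.png

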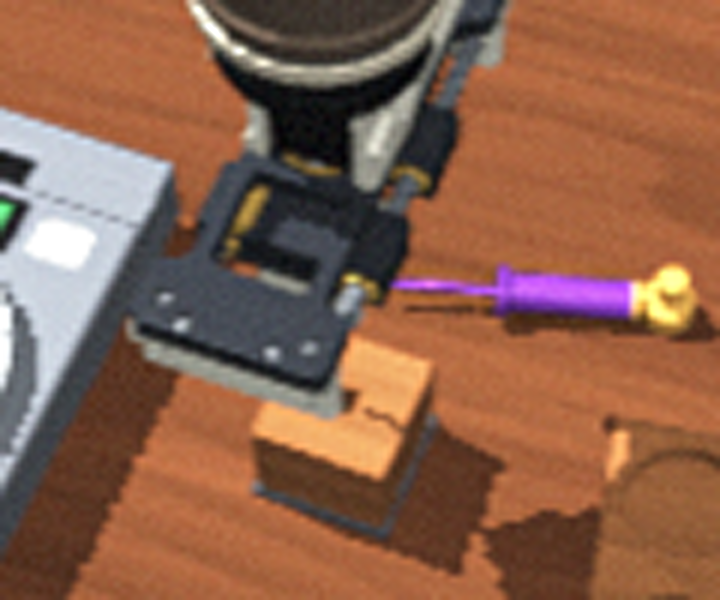

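>>> {"fn": "play_rows", "kwargs": {"increments": "0.03 0 0.8 0 -1;0 0 0.8 0 -1;0 0 0 0 -1;0 0 0 0 -1;0 0 0 0 -1"}}

```text
clock: 15.22
position: [0.5801, 0.0045, 0.1244]
ee_rot: [2.313, 2.125, 0.0]
force: [0.2, -0.2, -0.2]
width: 0.191
gripper_force: 20.0
```

>>> {"fn": "play_rows", "kwargs": {"increments": "0 0 0.3 0 -1;0 0 0.3 0 -1;0 0 0.2 0 -1;0 0 0 0 -1;0 0 0 0 -1"}}

```text
clock: 15.63
position: [0.58, 0.0047, 0.1161]
ee_rot: [-2.313, -2.126, 0.0]
force: [0.1, -0.3, 0.4]
width: 0.192
gripper_force: 20.0
```

>>> {"fn": "play_rows", "kwargs": {"increments": "0 0 0.5 0 -1;0 0 0.5 0 -1;0 0 0.5 0 -1;0 0 0 0 -1;0 0 0 0 -1"}}

```text
clock: 16.05
position: [0.5797, 0.0047, 0.1007]
ee_rot: [-2.313, -2.125, 0.001]
force: [-0.2, -0.0, -2.2]
width: 0.192
gripper_force: 20.0
```

>>> {"fn": "play_rows", "kwargs": {"increments": "0 0 0.8 0 -1;0 0 0.8 0 -1;0 0 0.8 0 -1;0 0 0 0 -1;0 0 0 0 -1"}}

```text
clock: 16.47
position: [0.5795, 0.0046, 0.0764]
ee_rot: [-2.313, -2.125, 0.002]
force: [0.9, 0.1, -1.4]
width: 0.193
gripper_force: 20.0
```

>>> {"fn": "play_rows", "kwargs": {"increments": "0 0 0.4 0 -1;0 0 0.25 0 -1;0 0 0.1 0 -1;0 0 0 0 -1;0 0 0 0 -1"}}

```text
clock: 16.88
position: [0.5801, 0.0047, 0.0698]
ee_rot: [-2.313, -2.126, -0.0]
force: [-0.1, -0.1, -0.5]
width: 0.193
gripper_force: 20.0
```

>>> {"fn": "play_rows", "kwargs": {"increments": "0 0 0.1 0 -1;0 0 0.05 0 -1;0 0 0 0 -1;0 0 0 0 -1"}}

```text
clock: 17.22
position: [0.5801, 0.0047, 0.0682]
ee_rot: [-2.313, -2.126, -0.0]
force: [0.1, 0.1, -0.9]
width: 0.192
gripper_force: 20.0
```

>>> {"fn": "play_rows", "kwargs": {"increments": "0 0 0 0 0.1;0 0 0 0 0.1;0 0 0 0 0.1;0 0 0 0 0.1;0 0 0 0 0.1"}}

```text
clock: 17.63
position: [0.5801, 0.0047, 0.0683]
ee_rot: [2.313, 2.126, 0.0]
force: [-0.4, -1.1, -0.1]
width: 0.501
gripper_force: 0.0
```

>>> {"fn": "play_rows", "kwargs": {"increments": "0 0 -2 0 0.1;0 0 -3 0 0.1;0 0 -3 0 0.1;0 0 -3 0 0.1;0 0 0 0 0.1"}}

```text
clock: 18.05
position: [0.5832, 0.0042, 0.1838]
ee_rot: [2.31, 2.122, 0.011]
force: [1.1, -0.2, 0.6]
width: 0.546
gripper_force: 0.0
```

```bash
python3 - <<'E'
from h import *
t=vision.get_image("top"); s=vision.get_image("scene")
W=(("w200",(.457,.207)),("w100",(.4505,.284)),("w50",(.465,.126)))
for nm,p in(("top",t),("scene",s)):
    for n,x in W:
        q=project(p,[[*x,.015]])[0]; u,v=q.round().astype(int); w=p["frame"][v-13:v+14,u-13:u+14].astype(float)
        m=(w[...,1]>.62*w[...,0])&(w[...,2]<.6*w[...,1])&(w[...,0]>90)
        r,c=np.nonzero(m); print(nm,n,m.sum(),locate(p,weight_cyl(n),np.array([c.mean()+u-13,r.mean()+v-13]),x).round(4) if m.sum() else None)
go(.457,.2075,.12,-4.8)
save(s,"a1",(140,240,280,430),5)
E
```

```text
top w200 160 [0.4569 0.2062]
top w100 107 [0.4497 0.2824]
top w50 73 [0.4638 0.1234]
scene w200 181 [0.4587 0.2104]
scene w100 137 [0.4515 0.2862]
scene w50 84 [0.466  0.1283]
pos [0.5809 0.0048 0.1794] yaw -4.82 F [ 0.22 -0.82 -0.42] w 50.5 shift cm [ 19.15 -14.06   5.92] turn -0.02 t 18.1
```

View pics/a1.png

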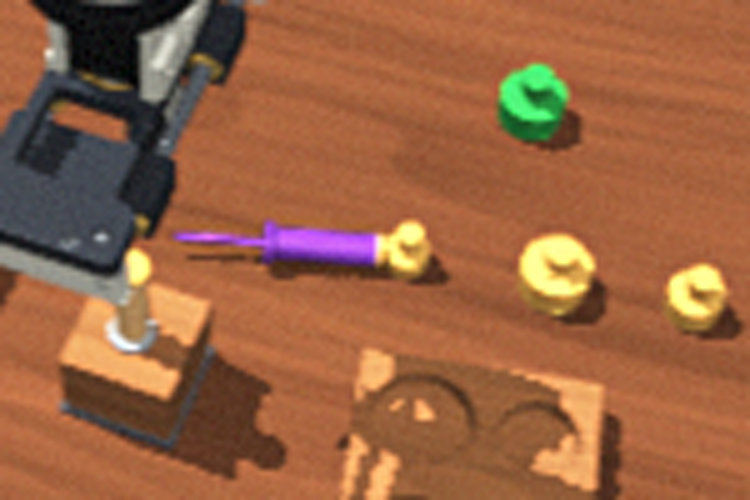

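Stylus back in its stand (crop 135,290), weights unmoved. Next, pick up w200.

>>> {"fn": "play_rows", "kwargs": {"increments": "2.75 -2 0 0 0.1;2.75 -2 0 0 0.1;2.75 -2 0 0 0.1;2.75 -2 0 0 0.1;2.75 -2 0 0 0.1"}}

```text
clock: 18.57
position: [0.4902, 0.1511, 0.177]
ee_rot: [-2.313, -2.125, 0.003]
force: [0.4, 0.7, -1.0]
width: 0.551
gripper_force: 0.0
```

>>> {"fn": "play_rows", "kwargs": {"increments": "2.75 -2 0 0 0.1;2.75 -2 2.5 0 0.1;0 0 2.5 0 0.1;0 0 0 0 0.1;0 0 0 0 0.1"}}

```text
clock: 18.98
position: [0.4558, 0.207, 0.1273]
ee_rot: [-2.313, -2.126, 0.007]
force: [0.8, -0.6, 0.2]
width: 0.549
gripper_force: 0.0
```

```bash
python3 -c "
from h import *
go(.4578,.2083,.0235,-4.8)"
```

```text
pos [0.4558 0.207  0.1273] yaw -4.82 F [ 0.78 -0.6   0.22] w 50.5 shift cm [ 0.18  0.22 10.38] turn -0.02 t 19.0
```

>>> {"fn": "play_rows", "kwargs": {"increments": "0.1 0.05 2.5 0 0.1;0 0 2.5 0 0.1;0 0 2 0 0.1;0 0 0 0 0.1;0 0 0 0 0.1"}}

```text
clock: 19.4
position: [0.4583, 0.2075, 0.059]
ee_rot: [2.315, 2.123, -0.002]
force: [0.0, 0.5, 0.0]
width: 0.552
gripper_force: 0.0
```

>>> {"fn": "play_rows", "kwargs": {"increments": "0 0 1 0 0.1;0 0 1 0 0.1;0 0 1 0 0.1;0 0 0 0 0.1;0 0 0 0 0.1"}}

```text
clock: 19.82
position: [0.4572, 0.2086, 0.0281]
ee_rot: [-2.313, -2.126, 0.002]
force: [0.3, 0.3, 0.3]
width: 0.549
gripper_force: 0.0
```

```bash
python3 -c "
from h import *
go(.4578,.2083,.0235,-4.8)"
```

```text
pos [0.4572 0.2086 0.0281] yaw -4.84 F [0.25 0.28 0.27] w 50.5 shift cm [-0.03  0.06  0.46] turn -0.04 t 19.8
```

>>> {"fn": "play_rows", "kwargs": {"increments": "0 0 0.45 0 0.1;0 0 0 0 -1;0 0 0 0 -1;0 0 0 0 -1;0 0 0 0 -1", "grip_force": 20}}

```text
clock: 20.23
position: [0.4577, 0.209, 0.0242]
ee_rot: [2.313, 2.126, 0.001]
force: [0.2, -0.2, 0.5]
width: 0.306
gripper_force: 0.0
```

>>> {"fn": "play_rows", "kwargs": {"increments": "0 0 0 0 -1;0 0 0 0 -1;0 0 0 0 -1;0 0 0 0 -1;0 0 0 0 -1"}}

```text
clock: 20.65
position: [0.4576, 0.2089, 0.0242]
ee_rot: [-2.313, -2.126, -0.0]
force: [-1.4, -0.2, 2.1]
width: 0.184
gripper_force: 20.0
```

```bash
python3 -c "
from h import *
go(.4578,.2083,.0235,-4.8)"
```

```text
pos [0.4576 0.2089 0.0242] yaw -4.83 F [-1.38 -0.16  2.09] w 16.9 shift cm [-0.06  0.03  0.07] turn -0.03 t 20.6
```

>>> {"fn": "play_rows", "kwargs": {"increments": "0 0 -2.5 0 -1;0 0 -3.3 0 -1;0 0 -3.3 0 -1;0 0 -3.3 0 -1;0 0 -3.3 0 -1"}}

```text
clock: 21.07
position: [0.4571, 0.2084, 0.1824]
ee_rot: [2.313, 2.125, -0.001]
force: [0.0, 1.0, -2.2]
width: 0.185
gripper_force: 20.0
```

>>> {"fn": "play_rows", "kwargs": {"increments": "-3.35 1.67 0 0 -1;-3.35 1.67 0 0 -1;-3.35 1.67 0 0 -1;-3.35 1.67 0 0 -1;-3.35 1.67 0 0 -1"}}

```text
clock: 21.48
position: [0.5268, 0.0333, 0.181]
ee_rot: [-2.312, -2.126, -0.0]
force: [1.7, 0.7, -1.6]
width: 0.185
gripper_force: 20.0
```

>>> {"fn": "play_rows", "kwargs": {"increments": "-3.35 1.67 0 0 -1;-3.35 1.67 0 0 -1;-3.35 1.67 0 0 -1;-3.35 1.67 0 0 -1;-3.35 1.67 0 0 -1"}}

```text
clock: 21.9
position: [0.5959, -0.1407, 0.1806]
ee_rot: [-2.312, -2.126, 0.0]
force: [0.3, 0.2, -1.8]
width: 0.185
gripper_force: 20.0
```

>>> {"fn": "play_rows", "kwargs": {"increments": "-3.35 1.67 0 0 -1;-3.35 1.67 0 0 -1;0 0 2.5 0 -1;0 0 2.5 0 -1;0 0 0 0 -1"}}

```text
clock: 22.32
position: [0.6203, -0.208, 0.1258]
ee_rot: [-2.309, -2.12, 0.007]
force: [-0.8, 1.4, -2.6]
width: 0.188
gripper_force: 20.0
```

>>> {"fn": "play_rows", "kwargs": {"increments": "0 0 1.5 0 -1;0 0 1 0 -1;0 0 0 0 -1;0 0 0 0 -1"}}

```text
clock: 22.65
position: [0.6233, -0.208, 0.1062]
ee_rot: [-2.312, -2.126, 0.0]
force: [1.2, 0.2, -1.9]
width: 0.188
gripper_force: 20.0
```

```bash
python3 -c "
from h import *
go(.624,-.208,.0862,-4.8)"
```

```text
pos [ 0.6233 -0.208   0.1062] yaw -4.8 F [ 1.18  0.16 -1.86] w 17.3 shift cm [0.   0.07 2.  ] turn 0.0 t 22.6
```

>>> {"fn": "play_rows", "kwargs": {"increments": "0 0 0.9 0 -1;0 0 0.7 0 -1;0 0 0 0 -1;0 0 0 0 -1"}}

```text
clock: 22.98
position: [0.6232, -0.2083, 0.0897]
ee_rot: [-2.312, -2.125, 0.001]
force: [0.1, -1.0, -2.7]
width: 0.188
gripper_force: 20.0
```

>>> {"fn": "play_rows", "kwargs": {"increments": "0 0 0.1 0 -1;0 0 0.1 0 -1;0 0 0 0 -1;0 0 0 0 -1"}}

```text
clock: 23.32
position: [0.6235, -0.2086, 0.0882]
ee_rot: [2.313, 2.126, 0.0]
force: [0.6, 0.4, -1.9]
width: 0.186
gripper_force: 20.0
```

>>> {"fn": "play_rows", "kwargs": {"increments": "0 0 0.1 0 -1;0 0 0 0 -1;0 0 0 0 -1"}}

```text
clock: 23.57
position: [0.6234, -0.2086, 0.087]
ee_rot: [-2.313, -2.126, 0.0]
force: [0.2, -0.1, -2.0]
width: 0.189
gripper_force: 20.0
```

>>> {"fn": "play_rows", "kwargs": {"increments": "0 0 0.1 0 -1;0 0 0 0 -1;0 0 0 0 -1"}}

```text
clock: 23.82
position: [0.6235, -0.2086, 0.0863]
ee_rot: [2.313, 2.126, 0.0]
force: [-1.3, 0.2, 2.1]
width: 0.187
gripper_force: 20.0
```

>>> {"fn": "play_rows", "kwargs": {"increments": "0 0 0.05 0 -1;0 0 0 0 -1;0 0 0 0 -1"}}

```text
clock: 24.07
position: [0.6235, -0.2086, 0.0862]
ee_rot: [2.313, 2.126, 0.001]
force: [-3.1, 1.0, 5.5]
width: 0.188
gripper_force: 20.0
```

>>> {"fn": "play_rows", "kwargs": {"increments": "0 0 0.05 0 -1;0 0 0 0 -1;0 0 0 0 -1"}}

```text
clock: 24.32
position: [0.6236, -0.2086, 0.0861]
ee_rot: [2.313, 2.125, 0.001]
force: [-3.7, 1.6, 10.4]
width: 0.185
gripper_force: 20.0
```

>>> {"fn": "play_rows", "kwargs": {"increments": "0 0 -0.1 0 -1;0 0 0 0 0;0 0 0 0 0;0 0 0 0 0;0 0 0 0 0"}}

```text
clock: 24.73
position: [0.6235, -0.2086, 0.0859]
ee_rot: [-2.313, -2.126, 0.0]
force: [-1.3, -0.7, -0.4]
width: 0.427
gripper_force: 0.0
```

>>> {"fn": "play_rows", "kwargs": {"increments": "0 0 -1 0 0;0 0 -2.5 0 0;0 0 -3 0 0;0 0 -3 0 0;3.4 -1.5 0 0 0"}}

```text
clock: 25.15
position: [0.6145, -0.1827, 0.1884]
ee_rot: [2.313, 2.107, 0.004]
force: [-0.0, -0.6, 0.7]
width: 0.497
gripper_force: 0.0
```

>>> {"fn": "play_rows", "kwargs": {"increments": "3.4 -1.5 0 0 0;3.4 -1.5 0 0 0;3.4 -1.5 0 0 0;3.4 -1.5 0 0 0;3.4 -1.5 0 0 0"}}

```text
clock: 25.57
position: [0.5503, 0.0037, 0.1819]
ee_rot: [2.313, 2.125, 0.001]
force: [1.2, -0.5, -0.1]
width: 0.503
gripper_force: 0.0
```

>>> {"fn": "play_rows", "kwargs": {"increments": "3.4 -1.5 0 0 0;3.4 -1.5 0 0 0;3.4 -1.5 0 0 0;3.4 -1.5 0 0 0;3.4 -1.5 0 0 0"}}

```text
clock: 25.98
position: [0.4899, 0.1795, 0.182]
ee_rot: [2.313, 2.125, 0.002]
force: [1.4, 0.3, 0.6]
width: 0.503
gripper_force: 0.0
```

>>> {"fn": "play_rows", "kwargs": {"increments": "3.4 -1.5 0 0 0;3.4 -1.5 0 0 0;3.4 -1.7 0 0 0;0 0 0 0 0;0 0 0 0 0"}}

```text
clock: 26.4
position: [0.4512, 0.2861, 0.1815]
ee_rot: [-2.307, -2.131, -0.001]
force: [0.4, -0.2, 0.7]
width: 0.501
gripper_force: 0.0
```

```bash
python3 - <<'E'
from h import *
go(.4507,.2844,.0195,-4.8)
s=vision.get_image("scene")
save(s,"a2",(120,280,180,440),3)
E
```

```text
pos [0.4512 0.2861 0.1815] yaw -4.54 F [ 0.39 -0.25  0.74] w 46.1 shift cm [-0.18 -0.04 16.2 ] turn 0.26 t 26.4
```

View pics/a2.png

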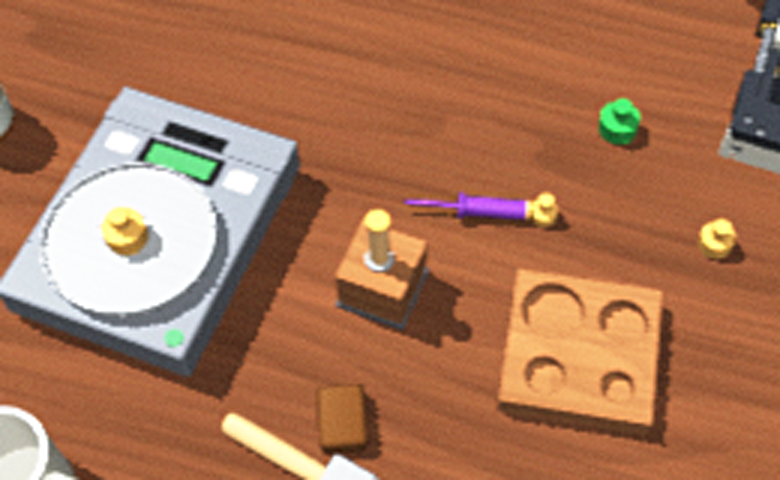

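w200 stands upright mid-pan (123,232); w100 is at (718,240), unmoved. Next, w100.

>>> {"fn": "play_rows", "kwargs": {"increments": "-0.05 0 3 0.25 0;0 0 3 0 0;0 0 3 0 0;0 0 2.5 0 0;0 0 0 0 0"}}

```text
clock: 26.87
position: [0.4507, 0.2796, 0.0626]
ee_rot: [2.32, 2.117, -0.01]
force: [-0.3, -0.4, 0.6]
width: 0.499
gripper_force: 0.0
```

>>> {"fn": "play_rows", "kwargs": {"increments": "0 0 1.5 0 0;0 0 1.5 0 0;0 0 0.8 0 0;0 0 0 0 0;0 0 0 0 0"}}

```text
clock: 27.28
position: [0.453, 0.2826, 0.029]
ee_rot: [2.319, 2.119, 0.001]
force: [-0.1, 1.2, 0.4]
width: 0.5
gripper_force: 0.0
```

```bash
python3 -c "
from h import *
go(.4507,.2844,.0195,-4.8)"
```

```text
pos [0.453  0.2826 0.029 ] yaw -5.15 F [-0.08  1.22  0.42] w 46.0 shift cm [ 0.16 -0.24  0.95] turn -0.35 t 27.3
```

>>> {"fn": "play_rows", "kwargs": {"increments": "0.15 -0.15 0.9 0 0;0 0 0 0 0;0 0 0 0 0;0 0 0 0 0"}}

```text
clock: 27.62
position: [0.451, 0.2849, 0.0193]
ee_rot: [-2.318, -2.121, -0.001]
force: [-0.3, 0.8, 1.0]
width: 0.502
gripper_force: 0.0
```

>>> {"fn": "play_rows", "kwargs": {"increments": "0 0 0 0 -1;0 0 0 0 -1;0 0 0 0 -1;0 0 0 0 -1;0 0 0 0 -1"}}

```text
clock: 28.03
position: [0.4509, 0.2847, 0.0191]
ee_rot: [-2.318, -2.121, -0.0]
force: [-0.6, 0.1, 0.7]
width: 0.181
gripper_force: 0.5
```

>>> {"fn": "play_rows", "kwargs": {"increments": "0 0 0 0 -1;0 0 0 0 -1;0 0 0 0 -1;0 0 0 0 -1"}}

```text
clock: 28.37
position: [0.4509, 0.2847, 0.0191]
ee_rot: [-2.318, -2.121, 0.0]
force: [-0.7, 0.5, -0.4]
width: 0.164
gripper_force: 20.0
```

```bash
python3 -c "
from h import *
go(.6206,-.2494,.18,-4.8)"
```

```text
pos [0.4509 0.2847 0.0191] yaw -5.08 F [-0.65  0.47 -0.35] w 15.0 shift cm [-51.7   21.64 -16.1 ] turn -0.28 t 28.4
```

>>> {"fn": "play_rows", "kwargs": {"increments": "0 0 -2.5 0 -1;0 0 -3.3 0 -1;0 0 -3.3 0 -1;0 0 -3.5 0 -1;0 0 -3.4 0 -1"}}

```text
clock: 28.78
position: [0.4506, 0.2843, 0.1806]
ee_rot: [2.318, 2.12, -0.001]
force: [1.5, 1.4, -1.6]
width: 0.162
gripper_force: 20.0
```

>>> {"fn": "play_rows", "kwargs": {"increments": "-3.45 1.44 0 0 -1;-3.45 1.44 0 0 -1;-3.45 1.44 0 0 -1;-3.45 1.44 0 0 -1;-3.45 1.44 0 0 -1"}}

```text
clock: 29.2
position: [0.5073, 0.1049, 0.1792]
ee_rot: [-2.317, -2.121, -0.0]
force: [0.5, 1.0, -1.4]
width: 0.162
gripper_force: 20.0
```

>>> {"fn": "play_rows", "kwargs": {"increments": "-3.45 1.44 0 0 -1;-3.45 1.44 0 0 -1;-3.45 1.44 0 0 -1;-3.45 1.44 0 0 -1;-3.45 1.44 0 0 -1"}}

```text
clock: 29.62
position: [0.5638, -0.0734, 0.179]
ee_rot: [-2.317, -2.121, -0.0]
force: [1.5, 0.4, -0.8]
width: 0.163
gripper_force: 20.0
```

>>> {"fn": "play_rows", "kwargs": {"increments": "-3.45 1.44 0 0 -1;-3.45 1.44 0 0 -1;-3.45 1.44 0 0 -1;-3.45 1.44 0 0 -1;-3.45 1.44 0 0 -1"}}

```text
clock: 30.03
position: [0.6203, -0.2515, 0.1787]
ee_rot: [-2.317, -2.121, 0.0]
force: [0.2, 0.2, -1.2]
width: 0.165
gripper_force: 20.0
```

>>> {"fn": "play_rows", "kwargs": {"increments": "0 0 2 0 -1;0 0 2 0 -1;0 0 2 0 -1;0 0 0 0 -1;0 0 0 0 -1"}}

```text
clock: 30.45
position: [0.6193, -0.2495, 0.1181]
ee_rot: [-2.316, -2.119, 0.002]
force: [1.0, -0.2, -0.1]
width: 0.165
gripper_force: 20.0
```

```bash
python3 -c "
from h import *
go(.6205,-.2499,.0811,-4.8)"
```

```text
pos [ 0.6193 -0.2495  0.1181] yaw -5.09 F [ 0.97 -0.2  -0.06] w 15.1 shift cm [-0.04  0.13  3.7 ] turn -0.29 t 30.4
```

>>> {"fn": "play_rows", "kwargs": {"increments": "0 0 1.5 0 -1;0 0 1.2 0 -1;0 0 0.6 0 -1;0 0 0 0 -1;0 0 0 0 -1"}}

```text
clock: 30.87
position: [0.6202, -0.2498, 0.0863]
ee_rot: [-2.317, -2.121, 0.0]
force: [0.2, 0.5, -0.7]
width: 0.162
gripper_force: 20.0
```

>>> {"fn": "play_rows", "kwargs": {"increments": "0 0 0.1 0 -1;0 0 0.1 0 -1;0 0 0 0 -1;0 0 0 0 -1"}}

```text
clock: 31.2
position: [0.6203, -0.2499, 0.0844]
ee_rot: [2.318, 2.12, 0.0]
force: [0.5, 0.2, -1.2]
width: 0.163
gripper_force: 20.0
```

>>> {"fn": "play_rows", "kwargs": {"increments": "0 0 0.1 0 -1;0 0 0 0 -1;0 0 0 0 -1"}}

```text
clock: 31.45
position: [0.6202, -0.2499, 0.083]
ee_rot: [-2.318, -2.121, -0.0]
force: [-0.2, -0.7, -1.5]
width: 0.166
gripper_force: 20.0
```

>>> {"fn": "play_rows", "kwargs": {"increments": "0 0 0.05 0 -1;0 0 0 0 -1;0 0 0 0 -1"}}

```text
clock: 31.7
position: [0.6201, -0.2499, 0.0825]
ee_rot: [-2.318, -2.121, 0.0]
force: [-0.8, -0.1, -0.9]
width: 0.162
gripper_force: 20.0
```

>>> {"fn": "play_rows", "kwargs": {"increments": "0 0 0.1 0 -1;0 0 0 0 -1;0 0 0 0 -1"}}

```text
clock: 31.95
position: [0.6201, -0.2498, 0.0814]
ee_rot: [-2.318, -2.121, 0.0]
force: [-0.1, 0.4, -0.8]
width: 0.164
gripper_force: 20.0
```

>>> {"fn": "play_rows", "kwargs": {"increments": "0 0 0.05 0 -1;0 0 0 0 -1;0 0 0 0 -1"}}

```text
clock: 32.2
position: [0.6202, -0.2499, 0.0811]
ee_rot: [2.318, 2.121, 0.0]
force: [0.0, -0.4, 0.2]
width: 0.17
gripper_force: 20.0
```

>>> {"fn": "play_rows", "kwargs": {"increments": "0 0 0 0 -0.1;0 0 0 0 -0.1;0 0 0 0 -0.1;0 0 0 0 -0.1;0 0 -1 0 -0.1"}}

```text
clock: 32.62
position: [0.6191, -0.2492, 0.0896]
ee_rot: [-2.316, -2.119, 0.002]
force: [-0.1, -0.7, 0.0]
width: 0.441
gripper_force: 0.0
```

>>> {"fn": "play_rows", "kwargs": {"increments": "0 0 -2.5 0 -0.1;0 0 -3.2 0 -0.1;0 0 -3.2 0 -0.1;3.28 -1.71 0 0 -0.1;3.28 -1.71 0 0 -0.1"}}

```text
clock: 33.03
position: [0.5929, -0.1841, 0.1832]
ee_rot: [2.318, 2.112, 0.003]
force: [0.6, 2.2, -0.8]
width: 0.45
gripper_force: 0.0
```

>>> {"fn": "play_rows", "kwargs": {"increments": "3.28 -1.71 0 0 -0.1;3.28 -1.71 0 0 -0.1;3.28 -1.71 0 0 -0.1;3.28 -1.71 0 0 -0.1;3.28 -1.71 0 0 -0.1"}}

```text
clock: 33.45
position: [0.5206, -0.0092, 0.1809]
ee_rot: [2.318, 2.12, 0.002]
force: [0.6, 0.1, -0.2]
width: 0.45
gripper_force: 0.0
```

>>> {"fn": "play_rows", "kwargs": {"increments": "3.28 -1.71 0 0 -0.1;3.28 -1.71 0 0 -0.1;3.28 -1.71 0 0 -0.1;3.28 -1.71 0 0 -0.1;0 0 0 0 -0.1"}}

```text
clock: 33.87
position: [0.462, 0.1335, 0.1804]
ee_rot: [-2.306, -2.129, -0.002]
force: [-0.3, 0.4, -0.2]
width: 0.449
gripper_force: 0.0
```

>>> {"fn": "play_rows", "kwargs": {"increments": "0 0 3 0 -0.1;0 0 3 0 -0.1;0 0 3 0 -0.1;0 0 0 0 -0.1;0 0 0 0 -0.1"}}

```text
clock: 34.28
position: [0.4643, 0.1254, 0.09]
ee_rot: [-2.318, -2.119, 0.004]
force: [-0.3, -0.5, 0.5]
width: 0.452
gripper_force: 0.0
```

```bash
python3 - <<'E'
from h import *
go(.465,.126,.0155,-4.8)
s=vision.get_image("scene")
save(s,"a3",(130,230,180,420),3)
E
```

```text
pos [0.4643 0.1254 0.09  ] yaw -5.13 F [-0.28 -0.48  0.47] w 41.6 shift cm [0.07 0.08 7.45] turn -0.33 t 34.3
```

View pics/a3.png

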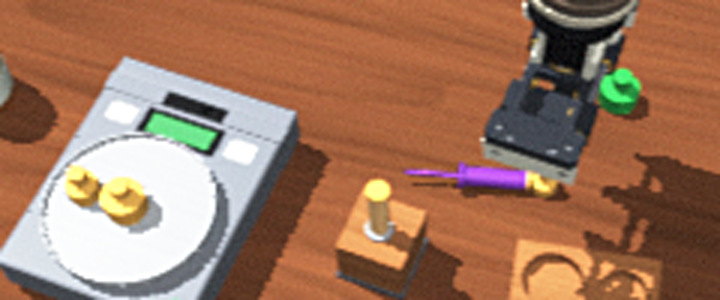

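Both weights stand upright on the pan ((82,188) and (125,200)). The gripper is above w50. Descending.

>>> {"fn": "play_rows", "kwargs": {"increments": "0.05 0.03 2.5 0 -0.1;0 0 2 0 -0.1;0 0 1.5 0 -0.1;0 0 0 0 -0.1;0 0 0 0 -0.1"}}

```text
clock: 34.75
position: [0.4661, 0.1267, 0.0315]
ee_rot: [2.318, 2.12, 0.002]
force: [-0.0, 0.9, 0.0]
width: 0.451
gripper_force: 0.0
```

>>> {"fn": "play_rows", "kwargs": {"increments": "0 0 0.7 0 -0.1;0 0 0.7 0 -0.1;0 0 0 0 -0.1;0 0 0 0 -0.1"}}

```text
clock: 35.08
position: [0.4651, 0.1267, 0.0162]
ee_rot: [-2.318, -2.121, -0.0]
force: [-1.1, 0.3, -0.2]
width: 0.454
gripper_force: 0.0
```

>>> {"fn": "play_rows", "kwargs": {"increments": "0 0 0 0 -1;0 0 0 0 -1;0 0 0 0 -1;0 0 0 0 -1;0 0 0 0 -1"}}

```text
clock: 35.5
position: [0.4652, 0.1267, 0.0161]
ee_rot: [-2.318, -2.121, -0.0]
force: [-0.7, -0.2, -0.2]
width: 0.145
gripper_force: 20.1
```

>>> {"fn": "play_rows", "kwargs": {"increments": "0 0 0 0 -1;0 0 0 0 -1;0 0 0 0 -1;0 0 0 0 -1"}}

```text
clock: 35.83
position: [0.4651, 0.1267, 0.0161]
ee_rot: [-2.318, -2.121, -0.0]
force: [0.3, 0.4, 0.8]
width: 0.14
gripper_force: 20.0
```

```bash
python3 -c "
from h import *
go(.6273,-.1681,.18,-4.8)"
```

```text
pos [0.4651 0.1267 0.0161] yaw -5.08 F [0.3  0.41 0.81] w 12.9 shift cm [-27.92  18.76 -16.39] turn -0.28 t 35.8
```

>>> {"fn": "play_rows", "kwargs": {"increments": "0 0 -2 0 -1;0 0 -3.4 0 -1;0 0 -3.6 0 -1;0 0 -3.7 0 -1;0 0 -3.7 0 -1"}}

```text
clock: 36.25
position: [0.4646, 0.1261, 0.1815]
ee_rot: [2.318, 2.12, -0.002]
force: [-0.2, 1.6, -0.4]
width: 0.144
gripper_force: 20.0
```

>>> {"fn": "play_rows", "kwargs": {"increments": "-3.1 2.08 0 0 -1;-3.1 2.08 0 0 -1;-3.1 2.08 0 0 -1;-3.1 2.08 0 0 -1;-3.1 2.08 0 0 -1"}}

```text
clock: 36.67
position: [0.5555, -0.0383, 0.1801]
ee_rot: [-2.317, -2.122, -0.001]
force: [0.8, 1.0, -1.4]
width: 0.146
gripper_force: 20.0
```

>>> {"fn": "play_rows", "kwargs": {"increments": "-3.1 2.08 0 0 -1;-3.1 2.08 0 0 -1;-3.1 2.08 0 0 -1;-3.1 2.08 0 0 -1;0 0 1 0 -1"}}

```text
clock: 37.08
position: [0.629, -0.1772, 0.1717]
ee_rot: [2.32, 2.107, -0.002]
force: [-1.1, -0.1, 0.2]
width: 0.141
gripper_force: 20.0
```

>>> {"fn": "play_rows", "kwargs": {"increments": "0 0 2.5 0 -1;0 0 2.5 0 -1;0 0 2 0 -1;0 0 0 0 -1;0 0 0 0 -1"}}

```text
clock: 37.5
position: [0.626, -0.1676, 0.0993]
ee_rot: [-2.316, -2.119, 0.003]
force: [-1.3, -0.4, 0.5]
width: 0.141
gripper_force: 20.0
```

>>> {"fn": "play_rows", "kwargs": {"increments": "0 0 1 0 -1;0 0 0.6 0 -1;0 0 0 0 -1;0 0 0 0 -1"}}

```text
clock: 37.83
position: [0.6269, -0.1678, 0.0843]
ee_rot: [2.318, 2.121, 0.0]
force: [0.4, -0.2, 0.1]
width: 0.141
gripper_force: 20.0
```

```bash
python3 -c "
from h import *
go(.6273,-.1681,.0781,-4.8)"
```

```text
pos [ 0.6269 -0.1678  0.0843] yaw -5.08 F [ 0.43 -0.18  0.1 ] w 13.0 shift cm [-0.03  0.04  0.62] turn -0.28 t 37.8
```

>>> {"fn": "play_rows", "kwargs": {"increments": "0 0 0.3 0 -1;0 0 0.1 0 -1;0 0 0 0 -1;0 0 0 0 -1"}}

```text
clock: 38.17
position: [0.627, -0.1678, 0.0802]
ee_rot: [2.318, 2.121, 0.0]
force: [0.4, -0.3, -0.5]
width: 0.144
gripper_force: 20.0
```

>>> {"fn": "play_rows", "kwargs": {"increments": "0 0 0.1 0 -1;0 0 0 0 -1;0 0 0 0 -1"}}

```text
clock: 38.42
position: [0.6269, -0.1678, 0.079]
ee_rot: [-2.318, -2.121, -0.0]
force: [-0.0, 0.4, -0.0]
width: 0.144
gripper_force: 20.0
```

>>> {"fn": "play_rows", "kwargs": {"increments": "0 0 0.05 0 -1;0 0 0 0 -1;0 0 0 0 -1"}}

```text
clock: 38.67
position: [0.6268, -0.1678, 0.0785]
ee_rot: [-2.318, -2.121, 0.0]
force: [0.1, -0.7, 0.0]
width: 0.144
gripper_force: 20.0
```

>>> {"fn": "play_rows", "kwargs": {"increments": "0 0 0.05 0 -1;0 0 0 0 -1;0 0 0 0 -1"}}

```text
clock: 38.92
position: [0.6269, -0.1679, 0.0782]
ee_rot: [2.318, 2.121, 0.0]
force: [-0.4, 1.2, 2.3]
width: 0.145
gripper_force: 20.0
```

>>> {"fn": "play_rows", "kwargs": {"increments": "0 0 0 0 -0.1;0 0 0 0 -0.1;0 0 0 0 -0.1;0 0 0 0 -0.1;0 0 -1 0 -0.1"}}

```text
clock: 39.33
position: [0.6257, -0.1673, 0.0866]
ee_rot: [-2.316, -2.119, 0.003]
force: [-0.1, -0.4, -0.0]
width: 0.432
gripper_force: 0.0
```

>>> {"fn": "play_rows", "kwargs": {"increments": "0 0 -2.5 0 -0.1;0 0 -3.3 0 0.1;0 0 -3.4 0 0.1;0 0 0 -0.3 0.1;3.35 -1.24 0 0 0.1"}}

```text
clock: 39.75
position: [0.6189, -0.1419, 0.184]
ee_rot: [2.314, 2.111, 0.002]
force: [-0.3, 0.2, -0.1]
width: 0.551
gripper_force: 0.0
```

>>> {"fn": "play_rows", "kwargs": {"increments": "3.35 -1.24 0 0 0.1;3.35 -1.24 0 0 0.1;3.35 -1.24 0 0 0.1;3.35 -1.24 0 0 0.1;0 0 0 0 0.1"}}

```text
clock: 40.17
position: [0.5775, 0.0132, 0.1799]
ee_rot: [-2.299, -2.135, -0.003]
force: [0.2, 1.1, -0.4]
width: 0.551
gripper_force: 0.0
```

```bash
python3 - <<'E'
from h import *
go(.58,.0047,.0681,-4.8)
s=vision.get_image("scene")
save(s,"a4",(130,250,180,340),5)
E
```

```text
pos [0.5775 0.0132 0.1799] yaw -4.24 F [ 0.25  1.09 -0.37] w 50.7 shift cm [-0.88  0.33 11.18] turn 0.56 t 40.2
```

View pics/a4.png

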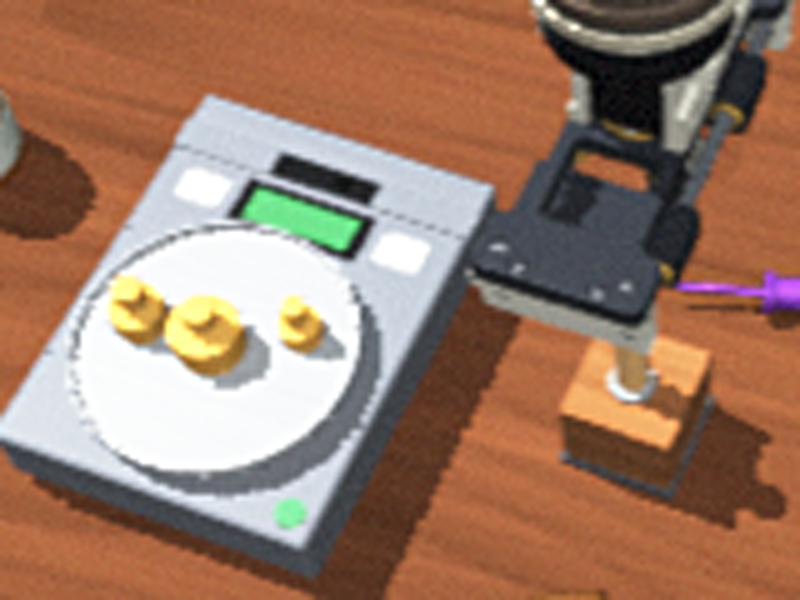

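All three weights stand upright on the pan ((138,310), (205,335), (300,325)). The stylus is under the gripper.

>>> {"fn": "play_rows", "kwargs": {"increments": "0 0 2 0 0.1;0 0 1.5 0 0.1;0 0 0 0 0.1;0 0 0 0 0.1;0 0 0 0 0.1"}}

```text
clock: 40.63
position: [0.5797, 0.0033, 0.146]
ee_rot: [2.313, 2.125, 0.001]
force: [-0.4, 0.9, 0.3]
width: 0.548
gripper_force: 0.0
```

```bash
python3 -c "
from h import *
go(.58,.0047,.0681,-4.8)"
```

```text
pos [0.5797 0.0033 0.146 ] yaw -4.85 F [-0.42  0.88  0.34] w 50.4 shift cm [0.14 0.01 7.79] turn -0.05 t 40.6
```

>>> {"fn": "play_rows", "kwargs": {"increments": "0.1 0 2 0 0.1;0 0 2 0 0.1;0 0 2 0 0.1;0 0 1 0 0.1;0 0 0.8 0 0.1"}}

```text
clock: 41.05
position: [0.5794, 0.0049, 0.0669]
ee_rot: [2.313, 2.126, -0.0]
force: [0.3, 0.8, 0.2]
width: 0.548
gripper_force: 0.0
```

>>> {"fn": "play_rows", "kwargs": {"increments": "0 0 0 0 0.1;0 0 0 0 0.1;0 0 0 0 -1;0 0 0 0 -1;0 0 0 0 -1"}}

```text
clock: 41.47
position: [0.5797, 0.0053, 0.0679]
ee_rot: [2.312, 2.126, 0.002]
force: [-0.7, -0.1, -0.8]
width: 0.38
gripper_force: 0.0
```

>>> {"fn": "play_rows", "kwargs": {"increments": "0 0 0 0 -1;0 0 0 0 -1;0 0 0 0 -1;0 0 0 0 -1;0 0 0 0 -1"}}

```text
clock: 41.88
position: [0.5793, 0.0053, 0.0673]
ee_rot: [2.312, 2.127, 0.001]
force: [-2.4, -0.6, 2.8]
width: 0.192
gripper_force: 20.0
```

```bash
python3 -c "
from h import *
go(.5033,-.1858,.18,-4.8)"
```

```text
pos [0.5793 0.0053 0.0673] yaw -4.78 F [-2.41 -0.6   2.79] w 17.7 shift cm [-19.67  -5.98 -11.28] turn 0.02 t 41.9
```

>>> {"fn": "play_rows", "kwargs": {"increments": "0 0 -1 0 -1;0 0 -2 0 -1;0 0 -2.7 0 -1;0 0 -2.8 0 -1;0 0 -2.8 0 -1"}}

```text
clock: 42.3
position: [0.5786, 0.0049, 0.1816]
ee_rot: [-2.313, -2.126, 0.001]
force: [0.9, 0.2, -0.2]
width: 0.192
gripper_force: 20.0
```

>>> {"fn": "play_rows", "kwargs": {"increments": "-3.3 -1 0 0 -1;-3.3 -1 0 0 -1;-3.3 -1 0 0 -1;-3.3 -1 0 0 -1;-3.3 -1 0 0 -1"}}

```text
clock: 42.72
position: [0.5146, -0.1564, 0.1808]
ee_rot: [2.312, 2.127, 0.001]
force: [0.2, -0.3, -1.1]
width: 0.19
gripper_force: 20.0
```

>>> {"fn": "play_rows", "kwargs": {"increments": "-3.1 -1 0 0 -1;0 0 2 0 -1;0 0 2 0 -1;0 0 0 0 -1;0 0 0 0 -1"}}

```text
clock: 43.13
position: [0.5023, -0.1849, 0.14]
ee_rot: [-2.311, -2.125, 0.002]
force: [0.2, -0.1, -0.4]
width: 0.191
gripper_force: 20.0
```

>>> {"fn": "play_rows", "kwargs": {"increments": "0 0 0 0 -1;0 0 0 0 -1;0 0 0 0 -1"}}

```text
clock: 43.38
position: [0.5038, -0.1849, 0.141]
ee_rot: [2.31, 2.127, 0.002]
force: [-0.2, 1.0, -0.7]
width: 0.192
gripper_force: 20.0
```

```bash
python3 -c "
from h import *
go(.5033,-.1852,.113,-4.8)
p=vision.get_image('scene')
g=p['frame'].max(2)
T=arm.observe()['position']-[0,0,.0623]; print('pred tip',project(p,[T])); print(g[150:172,234:256])"
```

```text
pos [ 0.5038 -0.1849  0.141 ] yaw -4.74 F [-0.22  0.99 -0.65] w 17.7 shift cm [-0.03 -0.05  2.8 ] turn 0.06 t 43.4
pred tip [[246.44490873 160.27076716]]
[[ 88  97  91 128 146 142 146 145 144 139 132 119 142 140 153 168 171 176
  173 175 172 179]
 [119 103 133 161 156 144 135 139 137 139 134 151 142 140 160 167 171 172
  171 170 176 172]
 [151 142 151 169 173 160 145 131 121 131 141 128 135 158 177 171 169 161
  164 166 164 173]
 [143 138 151 163 169 173 173 164 149 134 122 124 155 169 167 171 174 173
  170 168 171 166]
 [142 159 211 205 167 156 163 164 168 169 144 125 155 174 168 171 167 165
  169 167 168 173]
 [140 150 202 227 225 231 207 168 154 163 145 126 158 172 171 172 175 171
  173 168 166 173]
 [146 136 184 223 227 226 224 230 229 205 164 127 149 169 161 166 168 167
  170 177 177 174]
 [152 142 162 205 220 222 221 221 222 224 206 162 155 155 162 169 170 162
  167 167 171 169]
 [155 143 175 219 227 223 220 222 228 221 222 178 145 200 232 226 192 166
  170 166 167 164]
 [156 144 179 221 232 226 228 225 221 222 225 183 141 193 226 223 224 229
  229 201 166 172]
 [159 150 135 19
[... 400 characters left out ...]
7  40  54  82 129 186 214 225
  231 231 229 226]
 [191 136 106  81  53  42  40  42  39  43  44  43  39  30  34  52  71 130
  185 209 224 227]
 [209 232 232 198 142 107  85  52  45  40  43  41  37  28  17  12  17  41
   55  78 124 174]
 [ 89  97 155 211 231 233 205 150 110  79  63  53  33  27  24  27  42  45
   33  34  39  92]
 [157  90  69  83 101 155 215 235 227 205 167 126  86  60  37  31  35  44
   39  33  54 150]
 [240 217 194 164  97  68  84  95 156 206 231 234 202 165 132  92  52  52
   34  45 104 202]
 [236 236 238 240 217 197 161  99  65  81  98 157 209 232 229 206 173 126
   82  57 101 186]
 [232 230 232 235 236 239 238 220 199 156  94  68  80 102 153 206 232 231
  205 169 144 132]]
```

```bash
python3 -c "
from h import *
p=vision.get_image('scene'); g=p['frame'].max(2).astype(float)
z=arm.observe()['position'][2]-.0623
for r in range(155,161):
  w=np.clip(215-g[r,243:249],0,None); print(r,(w*np.arange(243,249)).sum()/w.sum())
print(at_height(p,[[245.9,160.6]],z),at_height(p,[[248.7,166.4]],.0485),arm.observe()['position'])"
```

```text
155 245.2921052631579
156 245.80385852090032
157 246.48301886792453
158 245.82608695652175
159 245.9816513761468
160 246.1391304347826
[[ 0.50495204 -0.18597019  0.07840664]] [[ 0.50216837 -0.18397686  0.0485    ]] [ 0.50348492 -0.18492747  0.14070664]
```

>>> {"fn": "play_rows", "kwargs": {"increments": "0.1 -0.03 1.5 0 -1;0 0 1 0 -1;0 0 0 0 -1;0 0 0 0 -1;0 0 0 0 -1"}}

```text
clock: 43.9
position: [0.5029, -0.1842, 0.1153]
ee_rot: [2.312, 2.127, -0.0]
force: [0.2, -0.2, -0.4]
width: 0.191
gripper_force: 20.0
```

>>> {"fn": "play_rows", "kwargs": {"increments": "0 0 0.1 0 -1;0 0 0.1 0 -1;0 0 0.1 0 -1;0 0 0 0 -1;0 0 0 0 -1"}}

```text
clock: 44.32
position: [0.5028, -0.184, 0.1121]
ee_rot: [-2.312, -2.127, -0.0]
force: [-0.2, -0.8, -0.5]
width: 0.193
gripper_force: 20.0
```

>>> {"fn": "play_rows", "kwargs": {"increments": "0 0 0.1 0 -1;0 0 0 0 -1;0 0 0.1 0 -1;0 0 0 0 -1;0 0 0 0 -1"}}

```text
clock: 44.73
position: [0.5028, -0.184, 0.11]
ee_rot: [-2.312, -2.127, 0.0]
force: [-0.9, 0.4, -0.9]
width: 0.194
gripper_force: 20.0
```

>>> {"fn": "play_rows", "kwargs": {"increments": "0 0 0.1 0 -1;0 0 0 0 -1;0 0 0 0 -1"}}

```text
clock: 44.98
position: [0.5028, -0.1841, 0.109]
ee_rot: [-2.312, -2.127, 0.0]
force: [0.3, 0.6, -0.5]
width: 0.194
gripper_force: 20.0
```

>>> {"fn": "play_rows", "kwargs": {"increments": "0 0 0.1 0 -1;0 0 0 0 -1;0 0 0 0 -1"}}

```text
clock: 45.23
position: [0.5027, -0.1841, 0.108]
ee_rot: [-2.312, -2.127, 0.0]
force: [0.5, 0.1, -1.5]
width: 0.192
gripper_force: 20.0
```

>>> {"fn": "play_rows", "kwargs": {"increments": "0 0 0.1 0 -1;0 0 0.1 0 -1;0 0 0.1 0 -1;0 0 0 0 -1;0 0 0 0 -1"}}

```text
clock: 45.65
position: [0.5027, -0.184, 0.105]
ee_rot: [-2.312, -2.127, 0.0]
force: [-1.2, 1.0, -0.2]
width: 0.192
gripper_force: 20.0
```

>>> {"fn": "play_rows", "kwargs": {"increments": "0 0 0.1 0 -1;0 0 0 0 -1;0 0 0.1 0 -1;0 0 0 0 -1;0 0 0 0 -1"}}

```text
clock: 46.07
position: [0.5028, -0.1841, 0.1031]
ee_rot: [2.312, 2.127, 0.0]
force: [-0.9, 0.4, 1.6]
width: 0.193
gripper_force: 20.0
```

>>> {"fn": "play_rows", "kwargs": {"increments": "0 0 0.1 0 -1;0 0 0 0 -1;0 0 0 0 -1"}}

```text
clock: 46.32
position: [0.5029, -0.1841, 0.1021]
ee_rot: [2.312, 2.127, 0.0]
force: [-0.2, 1.2, 2.2]
width: 0.194
gripper_force: 20.0
```

>>> {"fn": "play_rows", "kwargs": {"increments": "0 0 0.1 0 -1;0 0 0 0 -1;0 0 0 0 -1"}}

```text
clock: 46.57
position: [0.5029, -0.1841, 0.1011]
ee_rot: [2.312, 2.127, 0.0]
force: [-1.1, 0.0, 2.0]
width: 0.192
gripper_force: 20.0
```

>>> {"fn": "play_rows", "kwargs": {"increments": "0 0 0.05 0 -1;0 0 0 0 -1;0 0 0.05 0 -1;0 0 0 0 -1;0 0 0 0 -1"}}

```text
clock: 46.98
position: [0.5029, -0.1841, 0.1001]
ee_rot: [2.312, 2.127, 0.0]
force: [-1.0, 0.1, 3.1]
width: 0.193
gripper_force: 20.0
```

>>> {"fn": "play_rows", "kwargs": {"increments": "0 0 0.03 0 -1;0 0 0 0 -1;0 0 0 0 -1;0 0 0 0 -1"}}

```text
clock: 47.32
position: [0.5028, -0.1841, 0.0998]
ee_rot: [2.312, 2.127, 0.0]
force: [-0.2, -0.2, 2.7]
width: 0.191
gripper_force: 20.0
```

>>> {"fn": "play_rows", "kwargs": {"increments": "0 0 0.03 0 -1;0 0 0 0 -1;0 0 0 0 -1;0 0 0 0 -1"}}

```text
clock: 47.65
position: [0.5028, -0.1841, 0.0995]
ee_rot: [2.312, 2.127, 0.0]
force: [0.0, 0.1, 3.9]
width: 0.193
gripper_force: 20.0
```

>>> {"fn": "play_rows", "kwargs": {"increments": "0 0 -1 0 -1;0 0 -1.5 0 -1;0 0 -2.5 0 -1;0 0 -3 0 -1;0 0 0 0 -1"}}

```text
clock: 48.07
position: [0.5048, -0.1855, 0.1844]
ee_rot: [2.309, 2.122, 0.005]
force: [1.0, -1.0, -0.2]
width: 0.193
gripper_force: 20.0
```

>>> {"fn": "play_rows", "kwargs": {"increments": "3.3 1 0 0 -1;3.3 1 0 0 -1;3.3 1 0 0 -1;3.3 1 0 0 -1;3.3 1 0 0 -1"}}

```text
clock: 48.48
position: [0.5664, -0.0221, 0.1796]
ee_rot: [-2.312, -2.126, 0.0]
force: [-0.1, -1.5, -0.7]
width: 0.191
gripper_force: 20.0
```

>>> {"fn": "play_rows", "kwargs": {"increments": "3.05 1.05 0 0 -1;0 0 2 0 -1;0 0 2 0 -1;0 0 0 0 -1;0 0 0 0 -1"}}

```text
clock: 48.9
position: [0.5783, 0.0055, 0.1389]
ee_rot: [-2.311, -2.126, 0.004]
force: [0.9, -1.0, 0.6]
width: 0.191
gripper_force: 20.0
```

>>> {"fn": "play_rows", "kwargs": {"increments": "0 0 0.8 0 -1;0 0 0.8 0 -1;0 0 0 0 -1;0 0 0 0 -1;0 0 0 0 -1"}}

```text
clock: 49.32
position: [0.5795, 0.0055, 0.1238]
ee_rot: [2.312, 2.126, 0.0]
force: [0.2, 0.4, -1.3]
width: 0.192
gripper_force: 20.0
```

```bash
python3 -c "
from h import *
go(.5797,.0051,.0675,-4.8)"
```

```text
pos [0.5795 0.0055 0.1238] yaw -4.8 F [ 0.2   0.4  -1.28] w 17.6 shift cm [-0.04  0.02  5.63] turn -0.0 t 49.3
```

>>> {"fn": "play_rows", "kwargs": {"increments": "0 0.03 0.3 0 -1;0 0 0.3 0 -1;0 0 0.2 0 -1;0 0 0 0 -1;0 0 0 0 -1"}}

```text
clock: 49.73
position: [0.5796, 0.0057, 0.1153]
ee_rot: [-2.312, -2.127, 0.001]
force: [0.5, -0.4, -0.9]
width: 0.193
gripper_force: 20.0
```

>>> {"fn": "play_rows", "kwargs": {"increments": "0 0 0.3 0 -1;0 0 0.3 0 -1;0 0 0 0 -1;0 0 0 0 -1;0 0 0 0 -1"}}

```text
clock: 50.15
position: [0.5797, 0.0056, 0.1094]
ee_rot: [-2.312, -2.127, 0.0]
force: [0.4, 0.2, -0.5]
width: 0.191
gripper_force: 20.0
```

>>> {"fn": "play_rows", "kwargs": {"increments": "0 0 0.8 0 -1;0 0 0.8 0 -1;0 0 0.8 0 -1;0 0 0.8 0 -1;0 0 0 0 -1"}}

```text
clock: 50.57
position: [0.5784, 0.0057, 0.0753]
ee_rot: [-2.311, -2.126, 0.004]
force: [-1.0, -0.1, -0.6]
width: 0.192
gripper_force: 20.0
```

>>> {"fn": "play_rows", "kwargs": {"increments": "0 0 0.5 0 -1;0 0 0.3 0 -1;0 0 0.1 0 -1;0 0 0 0 -1;0 0 0 0 -1"}}

```text
clock: 50.98
position: [0.5798, 0.0057, 0.0686]
ee_rot: [2.312, 2.127, 0.0]
force: [-0.1, 0.0, -1.7]
width: 0.196
gripper_force: 20.0
```

>>> {"fn": "play_rows", "kwargs": {"increments": "0 0 0 0 0;0 0 0 0 0;0 0 0 0 0;0 0 0 0 0;0 0 0 0 0"}}

```text
clock: 51.4
position: [0.5798, 0.0057, 0.0686]
ee_rot: [2.312, 2.127, 0.0]
force: [-0.1, -0.3, 0.4]
width: 0.477
gripper_force: 0.0
```

>>> {"fn": "play_rows", "kwargs": {"increments": "0 0 -2 0 0;0 0 -3 0 0;0 0 -3 0 0;0 0 -3.2 0 0;0 0 0 0 0"}}

```text
clock: 51.82
position: [0.5829, 0.0051, 0.1862]
ee_rot: [2.309, 2.123, 0.011]
force: [0.7, -0.3, -0.0]
width: 0.501
gripper_force: 0.0
```

```bash
python3 - <<'E'
from h import *
go(.6235,-.2086,.0863,85.2)
t=vision.get_image("top"); s=vision.get_image("scene")
save(s,"a5",(130,270,180,410),3)
for nm,p in(("top",t),("scene",s)):
    for n,x in(("w200",(.6235,-.2086)),("w100",(.6202,-.2499)),("w50",(.6268,-.1678))):
        q=project(p,[[*x,.08]])[0]; u,v=q.round().astype(int); w=p["frame"][v-11:v+12,u-11:u+12].astype(float)
        m=((w[...,1]>.5*w[...,0])&(w[...,2]<.55*w[...,0])).astype(np.uint8)
        k,l,st,c=cv2.connectedComponentsWithStats(m); i=1+np.argmin([np.hypot(*(c[j]-11)) for j in range(1,k)])
        print(nm,n,st[i,4],(locate(p,weight_cyl(n),c[i]+[u-11,v-11],x,.062)-x).round(4))
# wells: fit block edge via dark shading: refine rim circle by eye later
a=cv2.resize(t["frame"][170:222,240:292],None,fx=7.5,fy=7.5,interpolation=cv2.INTER_CUBIC)
b=cv2.resize(s["frame"][205:265,340:402],None,fx=6.5,fy=6.5,interpolation=cv2.INTER_CUBIC)
h=390; print(a.shape,b.shape)
cv2.imwrite("pics/wells.png",np.hstack([a[:h,:h],b[:h,:403]])[:,:,::-1])
E
```

```text
pos [0.5829 0.0051 0.1862] yaw -4.82 F [ 0.74 -0.34 -0.03] w 46.1 shift cm [-20.97   5.76  10.01] turn -90.02 t 51.8
top w200 134 [-0.0005 -0.0033]
top w100 78 [-0.0007 -0.0022]
top w50 41 [-0.0253 -0.0014]
scene w200 167 [ 0.0026 -0.0029]
scene w100 99 [0.0028 0.008 ]
scene w50 53 [-0.0219  0.0057]
(390, 390, 3) (390, 403, 3)
```

View pics/wells.png

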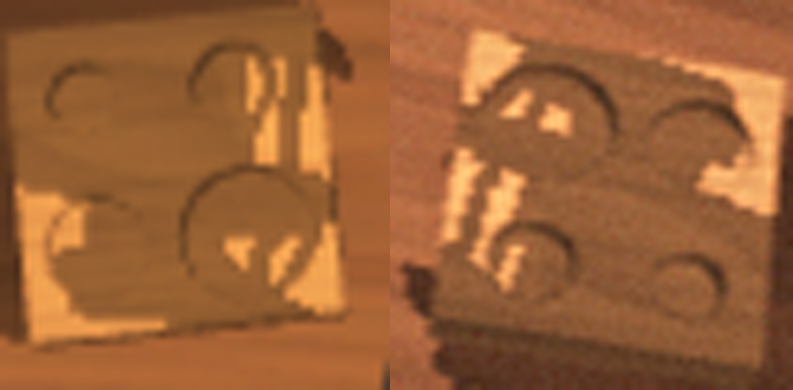

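>>> {"fn": "play_rows", "kwargs": {"increments": "-3.37 0.74 0 0 0;-3.37 0.74 0 0 0;-3.37 0.74 0 0 0;-3.37 0.74 0 0 0;-3.37 0.74 0 0 0"}}

```text
clock: 52.33
position: [0.6018, -0.1664, 0.1789]
ee_rot: [-2.31, -2.126, 0.002]
force: [-0.5, 0.1, -1.2]
width: 0.498
gripper_force: 0.0
```

>>> {"fn": "play_rows", "kwargs": {"increments": "0 0 0 0 0;0 0 0 0 0;0 0 0 0 0;0 0 0 0 0"}}

```text
clock: 52.67
position: [0.6023, -0.1635, 0.1794]
ee_rot: [-2.309, -2.128, 0.0]
force: [0.0, 0.4, 0.5]
width: 0.502
gripper_force: 0.0
```

```bash
cat > blk.py <<'E'
from h import *
def edges(p):
    g=cv2.GaussianBlur(cv2.cvtColor(p["frame"],cv2.COLOR_RGB2GRAY).astype(np.float32),(0,0),.7)
    return np.hypot(cv2.Sobel(g,-1,1,0),cv2.Sobel(g,-1,0,1))
def model(v,off):
    cx,cy,a=v; R=np.array([[np.cos(a),-np.sin(a)],[np.sin(a),np.cos(a)]])
    t=np.linspace(-.063,.063,60)
    sq=np.vstack([np.c_[t,0*t+.063],np.c_[t,0*t-.063],np.c_[0*t+.063,t],np.c_[0*t-.063,t]])
    ci=[CIRC*r+[sx*off,sy*off] for r,sx,sy in((.027,-1,-1),(.021,-1,1),(.017,1,-1),(.014,1,1))]
    return sq@R.T+[cx,cy],[c@R.T+[cx,cy] for c in ci],R
def score(v,p,E,off,which):
    sq,ci,_=model(v,off); P=sq if which=="sq" else np.vstack(ci)
    uv=project(p,np.c_[P,np.full(len(P),.025)]).astype(np.float32)
    return -cv2.remap(E,uv[:,0:1].copy(),uv[:,1:2].copy(),cv2.INTER_LINEAR).mean()
from scipy.optimize import minimize
if __name__=="__main__":
    go(.603,-.1657,.0781,-4.8)
    for n in("top","scene"):
        p=vision.get_image(n); E=edges(p)
        for w in("sq","ci"):
            best=None
            for off in((.0305,) if w=="sq" else (.0295,.030,.0305,.031,.0315)):
                for dx in(-.004,0,.004):
                    for dy in(-.004,0,.004):
                        r=minimize(score,[.594+dx,.188+dy,.105],args=(p,E,off,w),method="Nelder-Mead",options=dict(initial_simplex=[[.594+dx,.188+dy,.105],[.597+dx,.188+dy,.105],[.594+dx,.191+dy,.105],[.594+dx,.188+dy,.13]]))
                        if best is None or r.fun<best[0]: best=(r.fun,r.x.round(4),off)
            print(n,w,best)
E
python3 blk.py
```

```text
pos [ 0.6023 -0.1635  0.1794] yaw -4.68 F [0.02 0.43 0.46] w 46.2 shift cm [-0.23  0.11 10.13] turn 0.12 t 52.7
top sq (np.float64(-156.33535766601562), array([0.5941, 0.1868, 0.1112]), 0.0305)
top ci (np.float64(-87.23097229003906), array([0.5817, 0.2036, 0.2196]), 0.03)
scene sq (np.float64(-155.47262573242188), array([0.5949, 0.1896, 0.1122]), 0.0305)
scene ci (np.float64(-134.31365966796875), array([0.5973, 0.1925, 0.1054]), 0.03)
```

>>> {"fn": "play_rows", "kwargs": {"increments": "-0.1 0.05 3 0.1 0;0 0 2.5 0 0;0 0 2 0 0;0 0 0 0 0;0 0 0 0 0"}}

```text
clock: 53.18
position: [0.6025, -0.1652, 0.105]
ee_rot: [-2.311, -2.125, 0.002]
force: [0.0, -0.0, -0.2]
width: 0.499
gripper_force: 0.0
```

>>> {"fn": "play_rows", "kwargs": {"increments": "0 0 1.2 0 0;0 0 1 0 0;0 0 0.3 0 0;0 0 0 0 0;0 0 0 0 0"}}

```text
clock: 53.6
position: [0.603, -0.1664, 0.0806]
ee_rot: [2.314, 2.125, 0.0]
force: [-0.2, -0.6, 0.3]
width: 0.502
gripper_force: 0.0
```

```bash
python3 -c "
from h import *
go(.603,-.1657,.0781,-4.8)"
```

```text
pos [ 0.603  -0.1664  0.0806] yaw -4.89 F [-0.22 -0.57  0.28] w 46.2 shift cm [ 0.07 -0.    0.25] turn -0.09 t 53.6
```

>>> {"fn": "play_rows", "kwargs": {"increments": "0.05 0 0.15 0 0;0 0 0 0 -1;0 0 0 0 -1;0 0 0 0 -1;0 0 0 0 -1", "grip_force": 5}}

```text
clock: 54.02
position: [0.6031, -0.1659, 0.0791]
ee_rot: [2.314, 2.125, 0.0]
force: [0.2, 0.1, 0.4]
width: 0.262
gripper_force: 0.0
```

>>> {"fn": "play_rows", "kwargs": {"increments": "0 0 0 0 -1;0 0 0 0 -1;0 0 0 0 -1;0 0 0 0 -1;0 0 0 0 -1"}}

```text
clock: 54.43
position: [0.603, -0.1659, 0.079]
ee_rot: [2.314, 2.125, 0.0]
force: [-0.1, 0.3, 1.1]
width: 0.15
gripper_force: 5.0
```

```bash
python3 -c "
from h import *
go(.603,-.1657,.0781,55.2); print(arm.observe()['joints'].round(2))"
```

```text
pos [ 0.603  -0.1659  0.079 ] yaw -4.88 F [-0.07  0.32  1.13] w 13.8 shift cm [ 0.02 -0.    0.09] turn -60.08 t 54.4
[-0.18  0.63  0.55  1.76 -0.42  0.87  0.47]
```

>>> {"fn": "play_rows", "kwargs": {"increments": "0 0 0 0 -0.2;0 0 0 0 -0.2;0 0 0 0 -0.2;0 0 -2 0 -0.2;0 0 -2 0 -0.2"}}

```text
clock: 54.85
position: [0.602, -0.1655, 0.1183]
ee_rot: [-2.312, -2.123, 0.003]
force: [0.5, 0.1, 0.2]
width: 0.395
gripper_force: 0.0
```

>>> {"fn": "play_rows", "kwargs": {"increments": "0 0 0 -6.7 -0.2;0 0 0 -6.7 -0.2;0 0 0 -6.7 -0.2;0 0 0 -6.7 -0.2;0 0 0 -6.7 -0.2"}}

```text
clock: 55.27
position: [0.603, -0.1658, 0.119]
ee_rot: [1.596, 2.706, 0.0]
force: [-0.3, 0.5, -0.6]
width: 0.4
gripper_force: 0.0
```

>>> {"fn": "play_rows", "kwargs": {"increments": "0 0 0 -6.7 -0.2;0 0 0 -6.7 -0.2;0 0 0 -6.7 -0.2;0 0 0 -6.5 -0.2;0 0 0 0 -0.2"}}

```text
clock: 55.68
position: [0.6029, -0.1662, 0.119]
ee_rot: [0.932, 3.0, 0.0]
force: [-0.6, -0.3, -0.4]
width: 0.4
gripper_force: 0.0
```

>>> {"fn": "play_rows", "kwargs": {"increments": "0 0 2 0 -0.2;0 0 1.4 0 -0.2;0 0 0.6 0 -0.2;0 0 0 0 -0.2;0 0 0 0 -0.2"}}

```text
clock: 56.1
position: [0.603, -0.1659, 0.079]
ee_rot: [-0.942, -2.997, 0.0]
force: [-0.4, -0.0, 0.6]
width: 0.4
gripper_force: 0.0
```

```bash
python3 -c "
from h import *
go(.603,-.1659,.079,55.2)"
```

```text
pos [ 0.603  -0.1659  0.079 ] yaw 55.12 F [-0.37 -0.01  0.6 ] w 36.8 shift cm [-0.  0.  0.] turn -0.08 t 56.1
```

>>> {"fn": "play_rows", "kwargs": {"increments": "0 0 0 0 -1;0 0 0 0 -1;0 0 0 0 -1;0 0 0 0 -1;0 0 0 0 -1", "grip_force": 20}}

```text
clock: 56.52
position: [0.6032, -0.1659, 0.0794]
ee_rot: [0.939, 2.997, 0.0]
force: [0.5, 0.4, 2.4]
width: 0.143
gripper_force: 20.0
```

>>> {"fn": "play_rows", "kwargs": {"increments": "0 0 0 0 -1;0 0 -1.5 0 -1;0 0 -2.7 0 -1;0 0 -3 0 -1;0 0 -3 0 -1"}}

```text
clock: 56.93
position: [0.6024, -0.1658, 0.1817]
ee_rot: [-0.939, -2.997, 0.0]
force: [0.6, 0.1, -0.8]
width: 0.141
gripper_force: 20.0
```

>>> {"fn": "play_rows", "kwargs": {"increments": "2.07 3.29 0 0 -1;2.07 3.29 0 0 -1;2.07 3.29 0 0 -1;2.07 3.29 0 0 -1;2.07 3.29 0 0 -1"}}

```text
clock: 57.35
position: [0.6115, 0.0301, 0.181]
ee_rot: [-0.94, -2.998, -0.0]
force: [0.8, -0.5, -0.2]
width: 0.143
gripper_force: 20.0
```

>>> {"fn": "play_rows", "kwargs": {"increments": "2.07 3.29 0 0 -1;2.07 3.29 0 0 -1;2.07 3.29 0 0 -1;2.07 3.29 0 0 -1;2.07 3.29 0 0 -1"}}

```text
clock: 57.77
position: [0.6203, 0.2243, 0.1809]
ee_rot: [-0.939, -2.998, 0.0]
force: [0.7, -0.2, -0.5]
width: 0.149
gripper_force: 20.0
```

>>> {"fn": "play_rows", "kwargs": {"increments": "0 0 3 0 -1;0 0 3 0 -1;0 0 3 0 -1;0 0 0 0 -1;0 0 0 0 -1"}}

```text
clock: 58.18
position: [0.6194, 0.2219, 0.0898]
ee_rot: [-0.939, -2.995, 0.004]
force: [-0.1, 0.1, 0.4]
width: 0.14
gripper_force: 20.0
```

>>> {"fn": "play_rows", "kwargs": {"increments": "0 0 2 0 -1;0 0 1.2 0 -1;0 0 0 0 -1;0 0 0 0 -1"}}

```text
clock: 58.52
position: [0.6208, 0.2224, 0.0597]
ee_rot: [0.939, 2.998, 0.0]
force: [0.0, -0.4, 0.1]
width: 0.14
gripper_force: 20.0
```

```bash
python3 -c "
from h import *
go(.6215,.2225,.030,55.2)"
```

```text
pos [0.6208 0.2224 0.0597] yaw 55.2 F [ 0.01 -0.37  0.09] w 12.9 shift cm [-0.05  0.05  2.97] turn 0.0 t 58.5
```

>>> {"fn": "play_rows", "kwargs": {"increments": "-0.03 0.03 1 0 -1;0 0 0.5 0 -1;0 0 0 0 -1;0 0 0 0 -1;0 0 0 0 -1"}}

```text
clock: 58.93
position: [0.6212, 0.2226, 0.0441]
ee_rot: [0.939, 2.998, 0.0]
force: [0.7, 0.0, -0.7]
width: 0.139
gripper_force: 20.0
```

>>> {"fn": "play_rows", "kwargs": {"increments": "0 0 0.1 0 -1;0 0 0.1 0 -1;0 0 0 0 -1;0 0 0 0 -1"}}

```text
clock: 59.27
position: [0.6213, 0.2227, 0.0423]
ee_rot: [0.939, 2.998, 0.001]
force: [0.1, 0.4, 1.4]
width: 0.143
gripper_force: 20.0
```

>>> {"fn": "play_rows", "kwargs": {"increments": "0 0 0.1 0 -1;0 0 0 0 -1;0 0 0 0 -1"}}

```text
clock: 59.52
position: [0.6217, 0.2229, 0.0417]
ee_rot: [0.939, 2.997, 0.002]
force: [0.4, -0.0, 5.4]
width: 0.144
gripper_force: 20.0
```

>>> {"fn": "play_rows", "kwargs": {"increments": "0 0 0.1 0 -1;0 0 0 0 -1;0 0 0 0 -1"}}

```text
clock: 59.77
position: [0.6216, 0.2231, 0.0401]
ee_rot: [0.938, 2.997, 0.002]
force: [2.3, 1.8, -0.5]
width: 0.141
gripper_force: 20.0
```

>>> {"fn": "play_rows", "kwargs": {"increments": "0 0.08 0.1 0 -1;0 0 0 0 -1;0 0 0.1 0 -1;0 0 0 0 -1;0 0 0 0 -1"}}

```text
clock: 60.18
position: [0.6215, 0.2233, 0.0378]
ee_rot: [-0.939, -2.998, -0.0]
force: [1.5, 2.0, -1.3]
width: 0.143
gripper_force: 20.0
```

>>> {"fn": "play_rows", "kwargs": {"increments": "0 0 0.2 0 -1;0 0 0 0 -1;0 0 0.2 0 -1;0 0 0 0 -1;0 0 0 0 -1"}}

```text
clock: 60.6
position: [0.6215, 0.2233, 0.0338]
ee_rot: [-0.939, -2.998, -0.0]
force: [1.8, 2.2, -2.0]
width: 0.141
gripper_force: 20.0
```

>>> {"fn": "play_rows", "kwargs": {"increments": "0 0 0.2 0 -1;0 0 0 0 -1;0 0 0.1 0 -1;0 0 0 0 -1;0 0 0 0 -1"}}

```text
clock: 61.02
position: [0.6216, 0.2233, 0.0309]
ee_rot: [0.939, 2.998, 0.0]
force: [1.8, 2.7, -1.0]
width: 0.144
gripper_force: 20.0
```

>>> {"fn": "play_rows", "kwargs": {"increments": "0 0.08 0.1 0 -1;0 0 0 0 -1;0 0 0 0 -1"}}

```text
clock: 61.27
position: [0.6217, 0.2234, 0.0304]
ee_rot: [-0.939, -2.997, 0.001]
force: [-2.5, 0.4, 6.7]
width: 0.143
gripper_force: 20.0
```

>>> {"fn": "play_rows", "kwargs": {"increments": "0 0 0 0 -0.3;0 0 0 0 -0.3;0 0 0 0 -0.3;0 0 0 0 -0.3;0 0 -1 0 -0.3"}}

```text
clock: 61.68
position: [0.6204, 0.2232, 0.0382]
ee_rot: [-0.938, -2.995, 0.004]
force: [-0.8, 0.5, -0.0]
width: 0.349
gripper_force: 0.0
```

>>> {"fn": "play_rows", "kwargs": {"increments": "0 0 -2 0 -0.3;0 0 -3.5 0 0;0 0 -4 0 0;0 0 -4 0 0;0 0 -0.5 0 0"}}

```text
clock: 62.1
position: [0.6255, 0.2247, 0.1886]
ee_rot: [0.937, 2.99, 0.011]
force: [0.8, -0.5, 1.0]
width: 0.498
gripper_force: 0.0
```

```bash
python3 -c "
from h import *
go(.6235,-.2086,.18,-4.8)
for n in('top','scene'):
    p=vision.get_image(n)
    for w,x,z in(('w50',(.622,.224),.013),('w200',(.6235,-.2086),.062),('w100',(.6202,-.2499),.062)):
        q=project(p,[[*x,z+.015]])[0]; u,v=q.round().astype(int); f=p['frame'][v-9:v+10,u-9:u+10].astype(float)
        m=((f[...,1]>.62*f[...,0])&(f[...,2]<.55*f[...,1])&(f[...,0]>60)).astype(np.uint8)
        k,l,st,c=cv2.connectedComponentsWithStats(m)
        if k>1:
            i=1+np.argmax(st[1:,4]); print(n,w,st[i,4],(locate(p,weight_cyl(w),c[i]+[u-9,v-9],x,z)-x).round(4))
"
```

```text
pos [0.6255 0.2247 0.1886] yaw 55.19 F [ 0.79 -0.48  0.98] w 45.8 shift cm [-24.56 -35.7    0.67] turn 59.99 t 62.1
top w200 126 [-0.0005 -0.0034]
top w100 74 [-0.0008 -0.0027]
scene w50 71 [0.0018 0.0021]
scene w200 126 [0.0032 0.0034]
scene w100 85 [0.0027 0.0062]
```

>>> {"fn": "play_rows", "kwargs": {"increments": "0 0 0 6.7 0;0 0 0 6.7 0;0 0 0 6.7 0;0 0 0 6.7 0;0 0 0 6.7 0"}}

```text
clock: 62.62
position: [0.6209, 0.2235, 0.1782]
ee_rot: [-1.77, -2.594, 0.004]
force: [0.0, -0.0, 0.5]
width: 0.502
gripper_force: 0.0
```

>>> {"fn": "play_rows", "kwargs": {"increments": "0 0 0 6.7 0;0 0 0 6.7 0;0 0 0 6.7 0;0 0 0 6.4 0;-3.9 0.35 0 0 0"}}

```text
clock: 63.03
position: [0.62, 0.1945, 0.1772]
ee_rot: [-2.305, -2.127, 0.001]
force: [-0.1, 2.2, -1.5]
width: 0.5
gripper_force: 0.0
```

>>> {"fn": "play_rows", "kwargs": {"increments": "-3.9 0.35 0 0 0;-3.9 0.35 0 0 0;-3.9 0.35 0 0 0;-3.9 0.35 0 0 0;-3.9 0.35 0 0 0"}}

```text
clock: 63.45
position: [0.622, -0.0128, 0.1785]
ee_rot: [-2.311, -2.126, 0.003]
force: [0.1, 0.1, 0.1]
width: 0.504
gripper_force: 0.0
```

>>> {"fn": "play_rows", "kwargs": {"increments": "-3.9 0.35 0 0 0;-3.9 0.35 0 0 0;-3.9 0.35 0 0 0;-3.9 0.35 0 0 0;-3.9 0.35 0 0 0"}}

```text
clock: 63.87
position: [0.6233, -0.2084, 0.1783]
ee_rot: [-2.311, -2.125, 0.002]
force: [1.1, -0.8, -0.8]
width: 0.498
gripper_force: 0.0
```

>>> {"fn": "play_rows", "kwargs": {"increments": "0 0 2 0 0;0 0 2 0 0;0 0 1 0 0;0 0 0 0 0;0 0 0 0 0"}}

```text
clock: 64.28
position: [0.624, -0.206, 0.129]
ee_rot: [-2.31, -2.126, 0.002]
force: [0.5, -0.2, -0.0]
width: 0.498
gripper_force: 0.0
```

```bash
python3 -c "
from h import *
go(.6235,-.2086,.0865,-4.8)"
```

```text
pos [ 0.624 -0.206  0.129] yaw -4.73 F [ 0.46 -0.2  -0.02] w 45.8 shift cm [-0.27 -0.02  4.25] turn 0.07 t 64.3
```

>>> {"fn": "play_rows", "kwargs": {"increments": "-0.15 0 2 0 0;0 0 1.2 0 0;0 0 0.6 0 0;0 0 0 0 0;0 0 0 0 0"}}

```text
clock: 64.7
position: [0.6245, -0.2081, 0.0922]
ee_rot: [-2.312, -2.127, 0.0]
force: [-0.3, 0.2, 0.1]
width: 0.5
gripper_force: 0.0
```

>>> {"fn": "play_rows", "kwargs": {"increments": "0 0 0.4 0 0;0 0 0 0 0;0 0 0 0 0;0 0 0 0 0"}}

```text
clock: 65.03
position: [0.6246, -0.2084, 0.0883]
ee_rot: [2.312, 2.127, 0.001]
force: [0.0, 0.6, -0.3]
width: 0.496
gripper_force: 0.0
```

```bash
python3 -c "
from h import *
go(.6235,-.2086,.0865,-4.8)"
```

```text
pos [ 0.6246 -0.2084  0.0883] yaw -4.78 F [ 0.04  0.58 -0.3 ] w 45.6 shift cm [-0.03 -0.11  0.18] turn 0.02 t 65.0
```

>>> {"fn": "play_rows", "kwargs": {"increments": "0 -0.08 0.15 0 0;0 0 0 0 -1;0 0 0 0 -1;0 0 0 0 -1;0 0 0 0 -1", "grip_force": 20}}

```text
clock: 65.45
position: [0.6237, -0.2083, 0.0865]
ee_rot: [2.312, 2.127, 0.0]
force: [-0.7, -0.1, -0.4]
width: 0.259
gripper_force: 0.0
```

>>> {"fn": "play_rows", "kwargs": {"increments": "0 0 0 0 -1;0 0 0 0 -1;0 0 0 0 -1;0 0 0 0 -1;0 0 0 0 -1"}}

```text
clock: 65.87
position: [0.6236, -0.2083, 0.0865]
ee_rot: [2.312, 2.127, 0.0]
force: [-0.8, -0.4, -0.0]
width: 0.184
gripper_force: 20.0
```

>>> {"fn": "play_rows", "kwargs": {"increments": "0 0 -1 0 -1;0 0 -2.5 0 -1;0 0 -3 0 -1;0 0 -3 0 -1;0 0 0 0 -1"}}

```text
clock: 66.28
position: [0.6264, -0.21, 0.1883]
ee_rot: [2.307, 2.121, 0.007]
force: [2.5, -1.2, -0.8]
width: 0.182
gripper_force: 20.0
```

```bash
python3 -c "
from h import *
go(.5618,.2163,.18,-4.8)"
```

```text
pos [ 0.6264 -0.21    0.1883] yaw -4.81 F [ 2.48 -1.19 -0.84] w 16.7 shift cm [ 41.94 -10.01   0.66] turn -0.01 t 66.3
```

>>> {"fn": "play_rows", "kwargs": {"increments": "3.8 -0.88 0 0 -1;3.8 -0.88 0 0 -1;3.8 -0.88 0 0 -1;3.8 -0.88 0 0 -1;3.8 -0.88 0 0 -1"}}

```text
clock: 66.7
position: [0.5949, -0.0136, 0.1817]
ee_rot: [-2.312, -2.126, -0.0]
force: [0.3, 0.1, -1.8]
width: 0.187
gripper_force: 20.0
```

>>> {"fn": "play_rows", "kwargs": {"increments": "3.8 -0.88 0 0 -1;3.8 -0.88 0 0 -1;3.8 -0.88 0 0 -1;3.8 -0.88 0 0 -1;3.8 -0.88 0 0 -1"}}

```text
clock: 67.12
position: [0.5669, 0.1795, 0.1818]
ee_rot: [-2.312, -2.127, -0.0]
force: [1.2, 0.2, -1.3]
width: 0.189
gripper_force: 20.0
```

>>> {"fn": "play_rows", "kwargs": {"increments": "3.8 -0.9 0 0 -1;0 0 3 0 -1;0 0 3 0 -1;0 0 2.5 0 -1;0 0 0 0 -1"}}

```text
clock: 67.53
position: [0.5584, 0.2157, 0.0921]
ee_rot: [-2.31, -2.126, 0.012]
force: [-0.5, 0.4, -1.6]
width: 0.188
gripper_force: 20.0
```

>>> {"fn": "play_rows", "kwargs": {"increments": "0 0 2 0 -1;0 0 1.5 0 -1;0 0 0 0 -1;0 0 0 0 -1;0 0 0 0 -1"}}

```text
clock: 67.95
position: [0.5628, 0.2164, 0.0631]
ee_rot: [2.312, 2.126, 0.003]
force: [1.5, 0.8, -2.6]
width: 0.187
gripper_force: 20.0
```

```bash
python3 -c "
from h import *
go(.5618,.2163,.0375,-4.8)"
```

```text
pos [0.5628 0.2164 0.0631] yaw -4.8 F [ 1.48  0.78 -2.59] w 17.2 shift cm [-0.02 -0.11  2.56] turn -0.0 t 68.0
```

>>> {"fn": "play_rows", "kwargs": {"increments": "0 -0.03 0.6 0 -1;0 0 0.5 0 -1;0 0 0 0 -1;0 0 0 0 -1;0 0 0 0 -1"}}

```text
clock: 68.37
position: [0.5615, 0.2164, 0.0505]
ee_rot: [-2.312, -2.127, -0.0]
force: [-0.3, 0.4, -0.4]
width: 0.191
gripper_force: 20.0
```

>>> {"fn": "play_rows", "kwargs": {"increments": "0 0 0.1 0 -1;0 0 0.1 0 -1;0 0 0 0 -1;0 0 0 0 -1"}}

```text
clock: 68.7
position: [0.562, 0.2169, 0.0489]
ee_rot: [2.312, 2.127, 0.002]
force: [0.0, 1.2, 3.6]
width: 0.189
gripper_force: 20.0
```

>>> {"fn": "play_rows", "kwargs": {"increments": "0 0 0.1 0 -1;0 0 0 0 -1;0 0 0 0 -1"}}

```text
clock: 68.95
position: [0.5622, 0.2175, 0.0483]
ee_rot: [-2.311, -2.127, -0.004]
force: [0.0, 1.9, 7.2]
width: 0.187
gripper_force: 20.0
```

>>> {"fn": "play_rows", "kwargs": {"increments": "0 0 0.1 0 -1;0 0 0 0 -1;0 0 0 0 -1"}}

```text
clock: 69.2
position: [0.5626, 0.218, 0.0476]
ee_rot: [-2.311, -2.128, -0.005]
force: [-0.8, 3.8, 9.2]
width: 0.189
gripper_force: 20.0
```

>>> {"fn": "play_rows", "kwargs": {"increments": "0.12 0.03 0 0 -1;0 0 0 0 -1;0 0 0 0 -1"}}

```text
clock: 69.45
position: [0.5627, 0.2186, 0.0473]
ee_rot: [-2.312, -2.127, -0.004]
force: [0.4, 3.1, 7.0]
width: 0.186
gripper_force: 20.0
```

>>> {"fn": "play_rows", "kwargs": {"increments": "0.08 0 0.05 0 -1;0 0 0 0 -1;0 0 0 0 -1"}}

```text
clock: 69.7
position: [0.5627, 0.2193, 0.0467]
ee_rot: [2.312, 2.127, 0.003]
force: [-0.2, 2.3, 7.2]
width: 0.186
gripper_force: 20.0
```

>>> {"fn": "play_rows", "kwargs": {"increments": "0 0 0.1 0 -1;0 0 0 0 -1;0 0 0 0 -1"}}

```text
clock: 69.95
position: [0.563, 0.2199, 0.046]
ee_rot: [-2.311, -2.128, -0.005]
force: [-0.0, 3.6, 8.7]
width: 0.188
gripper_force: 20.0
```

>>> {"fn": "play_rows", "kwargs": {"increments": "0.12 0 0 0 -1;0 0 0 0 -1;0 0 0 0 -1"}}

```text
clock: 70.2
position: [0.5629, 0.2204, 0.0457]
ee_rot: [2.312, 2.127, 0.004]
force: [0.1, 2.6, 6.1]
width: 0.188
gripper_force: 20.0
```

>>> {"fn": "play_rows", "kwargs": {"increments": "0.08 0 0 0 -1;0 0 0 0 -1;0 0 0 0 -1"}}

```text
clock: 70.45
position: [0.563, 0.2208, 0.0455]
ee_rot: [2.312, 2.127, 0.003]
force: [0.7, 2.2, 5.7]
width: 0.188
gripper_force: 20.0
```

>>> {"fn": "play_rows", "kwargs": {"increments": "0 0 0.1 0 -1;0 0 0 0 -1;0 0 0 0 -1"}}

```text
clock: 70.7
position: [0.563, 0.2214, 0.0447]
ee_rot: [2.312, 2.127, 0.004]
force: [0.4, 3.8, 7.4]
width: 0.18
gripper_force: 20.0
```

>>> {"fn": "play_rows", "kwargs": {"increments": "0 0 -1 0 -1;0 0 -1 0 -1;0 0 0 0 -1;0 0 0 0 -1;0 0 0 0 -1"}}

```text
clock: 71.12
position: [0.5619, 0.2201, 0.0639]
ee_rot: [-2.312, -2.127, 0.001]
force: [-0.4, -0.6, -2.3]
width: 0.186
gripper_force: 20.0
```

```bash
python3 - <<'E'
from h import *
go(.5618,.2163,.0375,-4.8)
s=vision.get_image("scene"); t=vision.get_image("top")
a=cv2.resize(s["frame"][170:265,330:425],None,fx=6,fy=6,interpolation=cv2.INTER_CUBIC)
cv2.imwrite("pics/z1.png",a[:,:,::-1])
E
```

```text
pos [0.5619 0.2201 0.0639] yaw -4.79 F [-0.41 -0.55 -2.29] w 17.2 shift cm [-0.38  0.02  2.64] turn 0.01 t 71.1
```

View pics/z1.png

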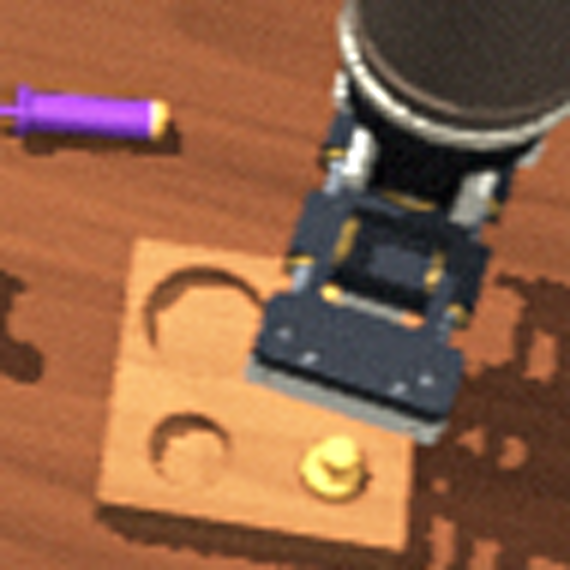

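The picture shows w50 seated in its well (335,468). w200 is hidden behind the gripper and may have tilted in the grip, so I'll set it down on the bench and grip it again.

>>> {"fn": "play_rows", "kwargs": {"increments": "0 0 -2 0 -1;-0.67 -3.43 -2 0 -1;-0.67 -3.43 0 0 -1;-0.67 -3.43 0 0 -1;0 0 0 0 -1"}}

```text
clock: 71.63
position: [0.4498, 0.2072, 0.1026]
ee_rot: [-2.307, -2.125, 0.012]
force: [-1.5, -0.7, -2.6]
width: 0.183
gripper_force: 20.0
```

>>> {"fn": "play_rows", "kwargs": {"increments": "0 0 2.5 0 -1;0 0 2.5 0 -1;0 0 1 0 -1;0 0 0 0 -1;0 0 0 0 -1"}}

```text
clock: 72.05
position: [0.4579, 0.2084, 0.0438]
ee_rot: [-2.313, -2.126, 0.002]
force: [0.4, 0.5, -1.2]
width: 0.185
gripper_force: 20.0
```

>>> {"fn": "play_rows", "kwargs": {"increments": "0 0 0.5 0 -1;0 0 0.4 0 -1;0 0 0 0 -1;0 0 0 0 -1"}}

```text
clock: 72.38
position: [0.4581, 0.2089, 0.0352]
ee_rot: [-2.312, -2.127, -0.0]
force: [0.3, -0.5, -1.7]
width: 0.186
gripper_force: 20.0
```

>>> {"fn": "play_rows", "kwargs": {"increments": "0 0 0.1 0 -1;0 0 0 0 -1;0 0 0.1 0 -1;0 0 0 0 -1;0 0 0 0 -1"}}

```text
clock: 72.8
position: [0.4579, 0.2089, 0.033]
ee_rot: [-2.312, -2.127, -0.0]
force: [-0.2, 1.2, -1.7]
width: 0.189
gripper_force: 20.0
```

>>> {"fn": "play_rows", "kwargs": {"increments": "0 0 0.15 0 -1;0 0 0 0 -1;0 0 0.15 0 -1;0 0 0 0 -1;0 0 0 0 -1"}}

```text
clock: 73.22
position: [0.4579, 0.2088, 0.0298]
ee_rot: [-2.312, -2.127, 0.0]
force: [-0.3, 0.5, -2.2]
width: 0.185
gripper_force: 20.0
```

>>> {"fn": "play_rows", "kwargs": {"increments": "0 0 0.15 0 -1;0 0 0 0 -1;0 0 0.1 0 -1;0 0 0 0 -1;0 0 0 0 -1"}}

```text
clock: 73.63
position: [0.4579, 0.2088, 0.0274]
ee_rot: [-2.312, -2.127, 0.0]
force: [-0.4, -0.0, -2.5]
width: 0.182
gripper_force: 20.0
```

>>> {"fn": "play_rows", "kwargs": {"increments": "0 0 0.1 0 -1;0 0 0 0 -1;0 0 0 0 -1"}}

```text
clock: 73.88
position: [0.458, 0.2089, 0.0264]
ee_rot: [2.312, 2.127, 0.0]
force: [0.4, 0.3, -2.4]
width: 0.19
gripper_force: 20.0
```

>>> {"fn": "play_rows", "kwargs": {"increments": "0 0 0.1 0 -1;0 0 0 0 -1;0 0 0 0 -1"}}

```text
clock: 74.13
position: [0.458, 0.2085, 0.0258]
ee_rot: [2.313, 2.126, 0.0]
force: [-2.2, -1.9, 6.3]
width: 0.19
gripper_force: 20.0
```

>>> {"fn": "play_rows", "kwargs": {"increments": "0 0 0.05 0 -1;0 0 0 0 -1;0 0 0 0 -1"}}

```text
clock: 74.38
position: [0.4581, 0.2082, 0.0255]
ee_rot: [2.313, 2.126, 0.0]
force: [-1.8, -3.8, 10.2]
width: 0.187
gripper_force: 20.0
```

>>> {"fn": "play_rows", "kwargs": {"increments": "0 0 0.05 0 -1;0 0 0 0 -1;0 0 0 0 -1"}}

```text
clock: 74.63
position: [0.4582, 0.2079, 0.0253]
ee_rot: [2.313, 2.125, 0.0]
force: [-4.0, -5.3, 15.0]
width: 0.188
gripper_force: 20.0
```

>>> {"fn": "play_rows", "kwargs": {"increments": "0 0 -0.2 0 -1;0 0 0 0 -0.1;0 0 0 0 -0.1;0 0 0 0 -0.1;0 0 0 0 -0.1"}}

```text
clock: 75.05
position: [0.458, 0.209, 0.0264]
ee_rot: [2.312, 2.127, 0.0]
force: [0.4, 0.3, -0.3]
width: 0.421
gripper_force: 0.0
```

>>> {"fn": "play_rows", "kwargs": {"increments": "0 0 -1 0 -0.1;0 0 -2 0 -0.1;0 0 -0.5 -7 -0.1;0 0 0 -7 -0.1;0 0 0 -7 -0.1"}}

```text
clock: 75.47
position: [0.4584, 0.2092, 0.0627]
ee_rot: [1.878, 2.518, 0.002]
force: [-0.2, -0.6, -0.2]
width: 0.449
gripper_force: 0.0
```

>>> {"fn": "play_rows", "kwargs": {"increments": "0 0 0 -7 -0.1;0 0 0 -7 -0.1;0 0 0 -7 -0.1;0 0 0 -7 -0.1;0 0 0 -7 -0.1"}}

```text
clock: 75.88
position: [0.4582, 0.2088, 0.0621]
ee_rot: [1.034, 2.966, 0.0]
force: [-0.2, -1.3, -0.0]
width: 0.448
gripper_force: 0.0
```

>>> {"fn": "play_rows", "kwargs": {"increments": "0 0 0 -7 -0.1;0 0 0 -7 -0.1;0 0 0 -7 -0.1;0 0 0 -7 -0.1;0 0 0 -6 -0.1"}}

```text
clock: 76.3
position: [0.4582, 0.2086, 0.0621]
ee_rot: [0.122, 3.138, -0.001]
force: [-0.7, 0.2, -0.7]
width: 0.456
gripper_force: 0.0
```

```bash
python3 - <<'E'
from h import *
go(.458,.2089,.0242,85.2)
for n in('top','scene'):
    p=vision.get_image(n)
    for w,x,z in(('w100',(.6202,-.2499),.062),):
        q=project(p,[[*x,z+.015]])[0]; u,v=q.round().astype(int); f=p['frame'][v-9:v+10,u-9:u+10].astype(float)
        m=((f[...,1]>.62*f[...,0])&(f[...,2]<.55*f[...,1])&(f[...,0]>60)).astype(np.uint8)
        k,l,st,c=cv2.connectedComponentsWithStats(m)
        i=1+np.argmax(st[1:,4]); print(n,w,st[i,4],(locate(p,weight_cyl(w),c[i]+[u-9,v-9],x,z)).round(4))
E
```

```text
pos [0.4582 0.2086 0.0621] yaw 85.56 F [-0.7   0.18 -0.67] w 41.9 shift cm [0.03 0.03 3.79] turn 0.36 t 76.3
top w100 73 [ 0.6196 -0.2529]
scene w100 77 [ 0.6226 -0.2449]
```

>>> {"fn": "play_rows", "kwargs": {"increments": "0 0 1.5 0 -0.1;0 0 1.5 0 -0.1;0 0 0.75 0 -0.1;0 0 0 0 -0.1;0 0 0 0 -0.1", "grip_force": 5}}

```text
clock: 76.82
position: [0.4578, 0.2087, 0.024]
ee_rot: [-0.134, -3.138, 0.001]
force: [-0.4, -0.3, -0.8]
width: 0.448
gripper_force: 0.0
```

>>> {"fn": "play_rows", "kwargs": {"increments": "0 0 0 0 -1;0 0 0 0 -1;0 0 0 0 -1;0 0 0 0 -1;0 0 0 0 -1"}}

```text
clock: 77.23
position: [0.4581, 0.2087, 0.0243]
ee_rot: [0.132, 3.138, 0.0]
force: [-0.3, -1.8, 3.7]
width: 0.192
gripper_force: 5.0
```

>>> {"fn": "play_rows", "kwargs": {"increments": "0 0 0 0 -1;0 0 0 0 -1;0 0 0 0 -1;0 0 0 0 -1;0 0 0 0 -1", "grip_force": 40}}

```text
clock: 77.65
position: [0.4581, 0.2087, 0.0244]
ee_rot: [0.132, 3.138, 0.0]
force: [-0.7, -1.6, 6.1]
width: 0.179
gripper_force: 40.0
```

```bash
python3 - <<'E'
from h import *
go(.5617,.2172,.07,85.2)
E
```

```text
pos [0.4581 0.2087 0.0244] yaw 85.2 F [-0.68 -1.56  6.15] w 16.5 shift cm [-10.25   1.72  -4.56] turn -0.0 t 77.7
```

>>> {"fn": "play_rows", "kwargs": {"increments": "0 0 -2 0 -1;0 0 -2 0 -1;0 0 -2 0 -1;-3.42 0.57 0 0 -1;-3.42 0.57 0 0 -1"}}

```text
clock: 78.07
position: [0.527, 0.2154, 0.0855]
ee_rot: [0.128, 3.138, 0.002]
force: [0.8, 0.8, -1.5]
width: 0.177
gripper_force: 40.0
```

>>> {"fn": "play_rows", "kwargs": {"increments": "-3.41 0.58 0 0 -1;0 0 1 0 -1;0 0 1.2 0 -1;0 0 0 0 -1;0 0 0 0 -1"}}

```text
clock: 78.48
position: [0.5592, 0.2171, 0.0605]
ee_rot: [-0.13, -3.135, 0.002]
force: [0.1, -0.7, -1.2]
width: 0.183
gripper_force: 40.0
```

>>> {"fn": "play_rows", "kwargs": {"increments": "0 0 0.8 0 -1;0 0 0.2 0 -1;0 0 0 0 -1;0 0 0 0 -1;0 0 0 0 -1"}}

```text
clock: 78.9
position: [0.5616, 0.2176, 0.0523]
ee_rot: [0.131, 3.138, 0.0]
force: [0.4, 0.8, -1.7]
width: 0.183
gripper_force: 40.0
```

```bash
python3 - <<'E'
from h import *
go(.5617,.2172,.0374,85.2)
E
```

```text
pos [0.5616 0.2176 0.0523] yaw 85.22 F [ 0.37  0.77 -1.73] w 16.9 shift cm [-0.02 -0.04  1.49] turn 0.02 t 78.9
```

>>> {"fn": "play_rows", "kwargs": {"increments": "0 0 0.2 0 -1;0 0 0 0 -1;0 0 0.1 0 -1;0 0 0 0 -1;0 0 0 0 -1"}}

```text
clock: 79.32
position: [0.5615, 0.2175, 0.0489]
ee_rot: [-0.131, -3.139, -0.0]
force: [0.1, -0.6, -1.6]
width: 0.18
gripper_force: 40.0
```

>>> {"fn": "play_rows", "kwargs": {"increments": "0 0 0.1 0 -1;0 0 0 0 -1;0 0 0 0 -1"}}

```text
clock: 79.57
position: [0.5615, 0.2174, 0.0479]
ee_rot: [-0.131, -3.139, 0.0]
force: [-0.3, -0.4, -1.9]
width: 0.186
gripper_force: 40.0
```

>>> {"fn": "play_rows", "kwargs": {"increments": "0 0 0.05 0 -1;0 0 0 0 -1;0 0 0 0 -1"}}

```text
clock: 79.82
position: [0.5615, 0.2175, 0.0474]
ee_rot: [0.131, 3.139, 0.0]
force: [-0.5, -0.1, -2.1]
width: 0.178
gripper_force: 40.0
```

Cleanly entering the well. Continuing down to 0.0374.

>>> {"fn": "play_rows", "kwargs": {"increments": "0 0 0.2 0 -1;0 0 0.2 0 -1;0 0 0.2 0 -1;0 0 0 0 -1;0 0 0 0 -1"}}

```text
clock: 80.23
position: [0.5614, 0.2174, 0.0412]
ee_rot: [-0.131, -3.138, 0.0]
force: [0.3, 0.6, -1.5]
width: 0.177
gripper_force: 40.0
```

>>> {"fn": "play_rows", "kwargs": {"increments": "0 0 0.2 0 -1;0 0 0.1 0 -1;0 0 0 0 -1;0 0 0 0 -1"}}

```text
clock: 80.57
position: [0.5615, 0.2174, 0.0384]
ee_rot: [-0.131, -3.139, 0.0]
force: [-0.9, 0.0, -2.8]
width: 0.181
gripper_force: 40.0
```

>>> {"fn": "play_rows", "kwargs": {"increments": "0 0 0.06 0 -1;0 0 0 0 -1;0 0 0.05 0 -1;0 0 0 0 -1;0 0 0 0 -1"}}

```text
clock: 80.98
position: [0.5616, 0.2175, 0.0375]
ee_rot: [0.131, 3.139, 0.0]
force: [0.4, -0.2, -0.9]
width: 0.178
gripper_force: 40.0
```

>>> {"fn": "play_rows", "kwargs": {"increments": "0 0 0 0 -0.2;0 0 0 0 -0.2;0 0 0 0 -0.2;0 0 0 0 -0.2;0 0 -1 0 -0.2", "grip_force": 5}}

```text
clock: 81.4
position: [0.5604, 0.217, 0.0461]
ee_rot: [-0.131, -3.136, 0.002]
force: [-0.6, -0.1, 0.2]
width: 0.4
gripper_force: 0.0
```

>>> {"fn": "play_rows", "kwargs": {"increments": "0 0 -2 0 -0.2;0 0 -3.5 0 -0.2;0 0 -4 0 -0.2;0 0 -3.7 0 -0.2;0 0 0 0 -0.2"}}

```text
clock: 81.82
position: [0.5653, 0.219, 0.188]
ee_rot: [0.131, 3.128, 0.009]
force: [1.3, 0.2, 0.7]
width: 0.4
gripper_force: 0.0
```

>>> {"fn": "play_rows", "kwargs": {"increments": "-0.81 -3.84 0 0 -0.2;-0.81 -3.84 0 0 -0.2;-0.81 -3.84 0 0 -0.2;-0.81 -3.84 0 0 -0.2;-0.81 -3.84 0 0 -0.2"}}

```text
clock: 82.23
position: [0.5859, 0.021, 0.1803]
ee_rot: [0.13, 3.138, 0.0]
force: [0.4, 0.3, 0.0]
width: 0.401
gripper_force: 0.0
```

>>> {"fn": "play_rows", "kwargs": {"increments": "-0.81 -3.84 0 0 -0.2;-0.81 -3.84 0 0 -0.2;-0.81 -3.84 0 0 -0.2;-0.81 -3.84 0 0 -0.2;-0.81 -3.84 0 0 -0.2"}}

```text
clock: 82.65
position: [0.6102, -0.1739, 0.1803]
ee_rot: [0.131, 3.138, 0.0]
force: [1.3, -0.4, -0.0]
width: 0.4
gripper_force: 0.0
```

>>> {"fn": "play_rows", "kwargs": {"increments": "-0.82 -3.84 0 0 -0.2;-0.82 -3.8 0 0 -0.2;0 0 2 0 -0.2;0 0 2 0 -0.2;0 0 0 0 -0.2"}}

```text
clock: 83.07
position: [0.6178, -0.2495, 0.1361]
ee_rot: [-0.133, -3.133, -0.003]
force: [-1.2, 0.8, -1.1]
width: 0.401
gripper_force: 0.0
```

>>> {"fn": "play_rows", "kwargs": {"increments": "0 0 2 0 -0.2;0 0 0 0 -0.2;0 0 0 0 -0.2;0 0 0 0 -0.2"}}

```text
clock: 83.4
position: [0.6208, -0.2492, 0.1209]
ee_rot: [0.13, 3.138, -0.0]
force: [-0.1, 0.2, 0.1]
width: 0.397
gripper_force: 0.0
```

```bash
python3 - <<'E'
from h import *
go(.6202,-.2494,.0815,85.2)
for n in('scene','top'):
    p=vision.get_image(n)
    for w,x,z in(('w50',(.622,.224),.013),('w200',(.5616,.2175),.013)):
        q=project(p,[[*x,z+.015]])[0]; u,v=q.round().astype(int); f=p['frame'][v-9:v+10,u-9:u+10].astype(float)
        m=((f[...,1]>.62*f[...,0])&(f[...,2]<.55*f[...,1])&(f[...,0]>60)).astype(np.uint8)
        k,l,st,c=cv2.connectedComponentsWithStats(m)
        if k>1:
            i=1+np.argmax(st[1:,4]); C=cloud(p,np.pad(l==i,((v-9,400-v-10),(u-9,640-u-10))))
            print(n,w,st[i,4],(locate(p,weight_cyl(w),c[i]+[u-9,v-9],x,z)).round(4),np.percentile(C[:,2],[10,50,95]).round(3))
E
```

```text
pos [ 0.6208 -0.2492  0.1209] yaw 85.26 F [-0.11  0.23  0.05] w 36.5 shift cm [ 0.06 -0.03  3.94] turn 0.06 t 83.4
scene w50 81 [0.6223 0.2254] [0.019 0.025 0.041]
scene w200 208 [0.5619 0.2197] [0.022 0.032 0.05 ]
top w50 352 [0.6224 0.225 ] [0.019 0.025 0.034]
top w200 358 [0.5609 0.2172] [0.021 0.027 0.048]
```

>>> {"fn": "play_rows", "kwargs": {"increments": "0.05 0 2 0 -0.2;0 0 1.2 0 -0.2;0 0 0.7 0 -0.2;0 0 0 0 -0.2;0 0 0 0 -0.2"}}

```text
clock: 83.92
position: [0.6195, -0.2493, 0.0802]
ee_rot: [-0.131, -3.138, -0.0]
force: [-0.6, -0.2, 0.1]
width: 0.401
gripper_force: 0.0
```

>>> {"fn": "play_rows", "kwargs": {"increments": "0 0 0 0 -1;0 0 0 0 -1;0 0 0 0 -1;0 0 0 0 -1;0 0 0 0 -1"}}

```text
clock: 84.33
position: [0.62, -0.2496, 0.0808]
ee_rot: [0.131, 3.138, -0.0]
force: [-0.7, -0.6, 1.4]
width: 0.169
gripper_force: 5.0
```

>>> {"fn": "play_rows", "kwargs": {"increments": "0 0 0 0 -1;0 0 0 0 -1;0 0 0 0 -1;0 0 0 0 -1;0 0 0 0 -1", "grip_force": 40}}

```text
clock: 84.75
position: [0.62, -0.2496, 0.0808]
ee_rot: [0.131, 3.138, -0.0]
force: [0.3, -1.0, 4.5]
width: 0.159
gripper_force: 40.0
```

```bash
python3 - <<'E'
from h import *
go(.6285,.1638,.18,85.2)
E
```

```text
pos [ 0.62   -0.2496  0.0808] yaw 85.21 F [ 0.34 -0.97  4.47] w 14.6 shift cm [ 2.6  41.26 -9.93] turn 0.01 t 84.8
```

>>> {"fn": "play_rows", "kwargs": {"increments": "0 0 -1.5 0 -1;0 0 -2.5 0 -1;0 0 -3 0 -1;0 0 -3 0 -1;0 0 0 0 -1"}}

```text
clock: 85.17
position: [0.6223, -0.2505, 0.1863]
ee_rot: [0.131, 3.131, -0.003]
force: [1.9, -0.3, -0.4]
width: 0.156
gripper_force: 40.0
```

>>> {"fn": "play_rows", "kwargs": {"increments": "0.24 3.75 0 0 -1;0.24 3.75 0 0 -1;0.24 3.75 0 0 -1;0.24 3.75 0 0 -1;0.24 3.75 0 0 -1"}}

```text
clock: 85.58
position: [0.6227, -0.0597, 0.1797]
ee_rot: [-0.131, -3.138, -0.0]
force: [0.6, -0.2, -0.9]
width: 0.159
gripper_force: 40.0
```

>>> {"fn": "play_rows", "kwargs": {"increments": "0.24 3.75 0 0 -1;0.24 3.75 0 0 -1;0.24 3.75 0 0 -1;0.24 3.75 0 0 -1;0.24 3.75 0 0 -1"}}

```text
clock: 86.0
position: [0.6263, 0.1281, 0.1797]
ee_rot: [-0.131, -3.138, 0.0]
force: [0.1, 0.1, -1.6]
width: 0.162
gripper_force: 40.0
```

>>> {"fn": "play_rows", "kwargs": {"increments": "0.2 3.76 0 0 -1;0 0 3 0 -1;0 0 3 0 -1;0 0 3 0 -1;0 0 0 0 -1"}}

```text
clock: 86.42
position: [0.6237, 0.163, 0.0839]
ee_rot: [-0.129, -3.129, 0.006]
force: [-2.4, -0.7, -2.6]
width: 0.159
gripper_force: 40.0
```

>>> {"fn": "play_rows", "kwargs": {"increments": "0 0 2 0 -1;0 0 1.5 0 -1;0 0 0.5 0 -1;0 0 0 0 -1;0 0 0 0 -1"}}

```text
clock: 86.83
position: [0.6286, 0.1639, 0.0514]
ee_rot: [0.131, 3.138, 0.0]
force: [0.3, 0.2, -0.6]
width: 0.159
gripper_force: 40.0
```

>>> {"fn": "play_rows", "kwargs": {"increments": "0 0 0 0 -1;0 0 0 0 -1"}}

```text
clock: 87.0
position: [0.629, 0.1641, 0.0518]
ee_rot: [0.131, 3.137, 0.001]
force: [0.9, 0.0, -0.0]
width: 0.159
gripper_force: 40.0
```

```bash
python3 - <<'E'
from h import *
go(.6285,.1638,.0318,85.2)
E
```

```text
pos [0.629  0.1641 0.0518] yaw 85.21 F [ 0.88  0.02 -0.02] w 14.6 shift cm [ 0.05 -0.04  2.  ] turn 0.01 t 87.0
```

>>> {"fn": "play_rows", "kwargs": {"increments": "0 -0.02 0.5 0 -1;0 0 0.2 0 -1;0 0 0 0 -1;0 0 0 0 -1;0 0 0 0 -1"}}

```text
clock: 87.42
position: [0.6281, 0.1638, 0.0433]
ee_rot: [-0.131, -3.139, 0.0]
force: [-0.5, -1.0, -1.8]
width: 0.159
gripper_force: 40.0
```

>>> {"fn": "play_rows", "kwargs": {"increments": "0 0 0.1 0 -1;0 0 0 0 -1;0 0 0 0 -1"}}

```text
clock: 87.67
position: [0.6281, 0.1637, 0.0423]
ee_rot: [-0.131, -3.139, -0.0]
force: [-0.6, -0.7, -1.4]
width: 0.156
gripper_force: 40.0
```

>>> {"fn": "play_rows", "kwargs": {"increments": "0 0 0.1 0 -1;0 0 0 0 -1;0 0 0 0 -1"}}

```text
clock: 87.92
position: [0.6281, 0.1637, 0.0413]
ee_rot: [-0.131, -3.139, 0.0]
force: [0.4, 0.4, -0.7]
width: 0.156
gripper_force: 40.0
```

>>> {"fn": "play_rows", "kwargs": {"increments": "0 0 0.1 0 -1;0 0 0 0 -1;0 0 0 0 -1"}}

```text
clock: 88.17
position: [0.6281, 0.1637, 0.0403]
ee_rot: [-0.131, -3.139, 0.0]
force: [-0.4, -0.8, -0.8]
width: 0.156
gripper_force: 40.0
```

Going in. Finish the descent, release and retreat clear.

>>> {"fn": "play_rows", "kwargs": {"increments": "0 0 0.2 0 -1;0 0 0.2 0 -1;0 0 0.2 0 -1;0 0 0 0 -1;0 0 0 0 -1"}}

```text
clock: 88.58
position: [0.6281, 0.1637, 0.0341]
ee_rot: [-0.131, -3.139, 0.0]
force: [-0.0, 0.2, -1.2]
width: 0.158
gripper_force: 40.0
```

>>> {"fn": "play_rows", "kwargs": {"increments": "0 0 0.15 0 -1;0 0 0 0 -1;0 0 0.05 0 -1;0 0 0 0 -1;0 0 0 0 -1"}}

```text
clock: 89.0
position: [0.6282, 0.1638, 0.0324]
ee_rot: [0.131, 3.139, 0.0]
force: [0.4, 0.7, -1.5]
width: 0.158
gripper_force: 40.0
```

>>> {"fn": "play_rows", "kwargs": {"increments": "0 0 0 0 -0.2;0 0 0 0 -0.2;0 0 0 0 -0.2;0 0 0 0 -0.2;0 0 -1 0 -0.2"}}

```text
clock: 89.42
position: [0.6269, 0.1634, 0.041]
ee_rot: [-0.131, -3.136, 0.002]
force: [-0.5, -0.5, -1.0]
width: 0.396
gripper_force: 0.0
```

>>> {"fn": "play_rows", "kwargs": {"increments": "0 0 -2 0 -0.2;0 0 -3.5 0 -0.2;0 0 -4 0 -0.2;0 0 -4 0 -0.2;0 0 -2 0 -0.2"}}

```text
clock: 89.83
position: [0.63, 0.1641, 0.2036]
ee_rot: [0.131, 3.133, 0.004]
force: [0.6, 0.2, 1.5]
width: 0.402
gripper_force: 0.0
```

>>> {"fn": "play_rows", "kwargs": {"increments": "0 -3.5 0 0 -0.2;0 -3.5 0 0 -0.2;0 -3.5 0 0 -0.2;0 -3.5 0 0 -0.2;0 -3.5 0 0 -0.2"}}

```text
clock: 90.25
position: [0.6133, -0.0122, 0.1984]
ee_rot: [0.131, 3.138, 0.0]
force: [1.0, -0.9, 0.5]
width: 0.399
gripper_force: 0.0
```

>>> {"fn": "play_rows", "kwargs": {"increments": "0 -3.5 0 0 -0.2;0 -3.5 0 0 -0.2;0 -3.5 0 0 -0.2;0 0 0 0 -0.2;0 0 0 0 -0.2"}}

```text
clock: 90.67
position: [0.6043, -0.1186, 0.1983]
ee_rot: [0.139, 3.138, -0.002]
force: [-0.6, 0.7, 0.7]
width: 0.405
gripper_force: 0.0
```

```bash
python3 - <<'E'
from h import *
go(.6285,.1638,.0318,85.2)
for n in('scene','top'):
    p=vision.get_image(n)
    for w,x,z in(('w50',(.622,.224),.013),('w200',(.5616,.2175),.013),('w100',(.6282,.1638),.013)):
        q=project(p,[[*x,z+.015]])[0]; u,v=q.round().astype(int); f=p['frame'][v-9:v+10,u-9:u+10].astype(float)
        m=((f[...,1]>.66*f[...,0])&(f[...,2]<.5*f[...,1])&(f[...,0]>60)).astype(np.uint8)
        k,l,st,c=cv2.connectedComponentsWithStats(m)
        i=1+np.argmax(st[1:,4]); C=cloud(p,np.pad(l==i,((v-9,400-v-10),(u-9,640-u-10))))
        print(n,w,st[i,4],(locate(p,weight_cyl(w),c[i]+[u-9,v-9],x,z)).round(4),np.percentile(C[:,2],[10,50,95]).round(3))
    for d in cut_out('stylus',p)[:2]:
        C=cloud(p,d['mask']); print(n,round(d['confidence'],2),np.median(C,0).round(3),C[:,2].max().round(3))
E
```

```text
pos [ 0.6043 -0.1186  0.1983] yaw 84.92 F [-0.57  0.74  0.65] w 37.2 shift cm [ 0.1  28.36 16.62] turn -0.28 t 90.7
scene w50 83 [0.6227 0.2252] [0.021 0.026 0.042]
scene w200 88 [0.5672 0.2223] [0.022 0.032 0.047]
scene w100 94 [0.6317 0.1656] [0.022 0.028 0.046]
scene 0.74 [0.587 0.007 0.095] 0.123
top w50 109 [0.6132 0.217 ] [0.02  0.026 0.043]
top w200 179 [0.5593 0.214 ] [0.019 0.033 0.051]
top w100 159 [0.6198 0.1624] [0.021 0.027 0.048]
top 0.42 [0.472 0.079 0.017] 0.026
```

```bash
python3 -c "
from cell import job
print(job.sign_off())"
```

```text
the job is handed in; nothing more can be done
None
```

I pressed the hidden button with the pan empty and again with w200, w100 and w50 on it. Each weight is now in its own well, the stylus is back in its stand, and the job is handed in at about 91 s. The final camera heights match fully seated weights. The purple look-alike stylus toppled by itself at the start and was left lying.

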